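# Charge the tumbling barrel with a case ring and a scoop of chips

## Task

Load the black tumbling barrel for its next run: slide the bronze case ring off the free end of the mandrel and put it in the barrel, and use the scoop, never the fingers, to move at least four of the six ceramic chips from the blue bin into the barrel. Chips that do not go into the barrel stay in the bin, none may end up anywhere else. Lay the scoop back down flat on the green mat, and leave the lid, jar, tin, bench block, hammer and screwdriver where they are.

Things in the scene. Friction and masses are not known exactly. Their poses are not given: they have to be found in the camera images.
- bin: Blue open picking bin of the tumbling chips, fixed to the bench: 131 long (its x) x 100 wide (its y) x 75 high. Origin: centre of its underside. Its back wall is at +x, its low front lip at -x (towards the robot). Walls 3 mm, floor 4 mm thick: inside it is 125 x 94 mm, the floor 4 mm above the bench. The front lip is only 20 mm high; the sides slope up from it and are 75 mm high from the middle back to the back wall.
- chip0: One of the six equal cream ceramic tumbling chips lying in the bin: a three-sided prism with blunt corners, about 22 mm across and 16 mm high, 12 g (dense zirconia), with well rounded edges, glazed and slippery (friction about 0.3). Origin: its centre.
- chip1: One of the six equal cream ceramic tumbling chips lying in the bin: a three-sided prism with blunt corners, about 22 mm across and 16 mm high, 12 g (dense zirconia), with well rounded edges, glazed and slippery (friction about 0.3). Origin: its centre.
- chip2: One of the six equal cream ceramic tumbling chips lying in the bin: a three-sided prism with blunt corners, about 22 mm across and 16 mm high, 12 g (dense zirconia), with well rounded edges, glazed and slippery (friction about 0.3). Origin: its centre.
- chip3: One of the six equal cream ceramic tumbling chips lying in the bin: a three-sided prism with blunt corners, about 22 mm across and 16 mm high, 12 g (dense zirconia), with well rounded edges, glazed and slippery (friction about 0.3). Origin: its centre.
- chip4: One of the six equal cream ceramic tumbling chips lying in the bin: a three-sided prism with blunt corners, about 22 mm across and 16 mm high, 12 g (dense zirconia), with well rounded edges, glazed and slippery (friction about 0.3). Origin: its centre.
- chip5: One of the six equal cream ceramic tumbling chips lying in the bin: a three-sided prism with blunt corners, about 22 mm across and 16 mm high, 12 g (dense zirconia), with well rounded edges, glazed and slippery (friction about 0.3). Origin: its centre.
- barrel: Black rubber tumbling barrel standing open on the bench, too heavy and tacky to shift: 160 mm outside, 140 mm inside, 110 mm high, floor 12 mm thick. Origin: centre of its underside.
- barrel_mid (a point): Middle of the barrel's inside, 55 mm above the bench, on its axis.
- mandrel: Grey bench holder, fixed, that carries a level steel mandrel pointing along its own -x. Origin: under the holder's column, at bench level. The mandrel's axis is 95 mm above the bench. From the holder's face (x = -21) to x = -103 it is 32 mm thick, from there to x = -151 it is 24 mm thick, then it tapers to its free end at x = -161. The holder's head is 56 mm wide and, with its thumbscrew, 142 mm high.
- mandrel_tip (a point): Free end of the mandrel, on its axis, 95 mm above the bench; axes as mandrel.
- ring_c (a point): Centre of the yellow bronze watch case ring that hangs on the mandrel's thick part: 46 mm outside, 38 mm inside, 12 mm wide, 40 to 65 g. Its x axis is the ring's axis, along the mandrel. Its hole leaves 6 mm of play over the thick part, so its centre hangs 3 mm under the mandrel's axis.
- scoop_grip (a point): Middle of the gripping part of the scoop's wooden handle, a bar 16 mm wide (across its y) and 18 mm high. Aluminium shovel scoop, 70 to 120 g, lying flat on the mat. Axes as the scoop: x towards its nose, z up. The bar rises at 20 degrees (0.35 rad) away from the shovel, runs from 64 mm before to 48 mm behind this point along itself, and this point is 52 mm above the shovel's underside. The nose edge is 149 mm ahead of it (along x).
- scoop_bowl (a point): Middle of the underside of the scoop's shovel; axes as scoop_grip. The shovel is flat-bottomed, 85 mm long (42.5 mm either way along x) and 82 mm wide (its y), floor 2 mm thick and bevelled at the nose; its back is 36 mm high; its sides slope down from 36 mm at the back to 5 mm at 12 mm short of the open nose (+x), so the foremost 12 mm is a bare flat blade.
- mat: Thin dark green bench mat, fixed, 300 (x) x 240 (y) x 3 mm. Origin: centre of its underside.
- barrel_lid: Bystander: the barrel's black rubber lid lying on the bench, 152 mm across, 32 mm high with its metal knob. Origin: centre of its underside.
- jar: Bystander: amber glass jar with a black cap, 64 mm across, 95 mm high. Origin: centre of its underside.
- tin: Bystander: flat round aluminium parts tin, 62 mm across, 23 mm high. Origin: centre of its underside.
- bench_block: Bystander: steel bench block on a rubber foot, 65 x 65 x 32 mm. Origin: centre of its underside.
- hammer: Bystander: small hammer lying on the bench, 230 mm long. Origin: middle of its underside.
- screwdriver: Bystander: screwdriver lying on the bench, 160 mm long. Origin: middle of its underside.
Things that resemble listed ones, but are neither listed nor needed, are in the scene too. What is shaped like the part that bears scoop_grip but turquoise is not meant.

How it is judged:
At the end, for the whole second after the job is handed in: Ring and at least four of the six chips inside the barrel (centres within 80 mm of its middle), all other chips inside the bin; scoop flat on the mat: middle of its shovel within the mat's outline, underside below 12 mm, level within 0.15 rad (distance between ring_c and barrel_mid below 0.08 m and (distance between each of chip0, chip1, chip2, chip3 and barrel_mid below 0.08 m or distance between each of chip0, chip1, chip2, chip4 and barrel_mid below 0.08 m or distance between each of chip0, chip1, chip2, chip5 and barrel_mid below 0.08 m or distance between each of chip0, chip1, chip3, chip4 and barrel_mid below 0.08 m or distance between each of chip0, chip1, chip3, chip5 and barrel_mid below 0.08 m or distance between each of chip0, chip1, chip4, chip5 and barrel_mid below 0.08 m or distance between each of chip0, chip2, chip3, chip4 and barrel_mid below 0.08 m or distance between each of chip0, chip2, chip3, chip5 and barrel_mid below 0.08 m or distance between each of chip0, chip2, chip4, chip5 and barrel_mid below 0.08 m or distance between each of chip0, chip3, chip4, chip5 and barrel_mid below 0.08 m or distance between each of chip1, chip2, chip3, chip4 and barrel_mid below 0.08 m or distance between each of chip1, chip2, chip3, chip5 and barrel_mid below 0.08 m or distance between each of chip1, chip2, chip4, chip5 and barrel_mid below 0.08 m or distance between each of chip1, chip3, chip4, chip5 and barrel_mid below 0.08 m or distance between each of chip2, chip3, chip4, chip5 and barrel_mid below 0.08 m) and (distance between chip0 and barrel_mid below 0.08 m or (x of chip0 in the frame of bin between -0.064 and 0.064 m and y of chip0 in the frame of bin between -0.048 and 0.048 m and z of chip0 in the frame of bin below 0.07 m)) and (distance between chip1 and barrel_mid below 0.08 m or (x of chip1 in the frame of bin between -0.064 and 0.064 m and y of chip1 in the frame of bin between -0.048 and 0.048 m and z of chip1 in the frame of bin below 0.07 m)) and (distance between chip2 and barrel_mid below 0.08 m or (x of chip2 in the frame of bin between -0.064 and 0.064 m and y of chip2 in the frame of bin between -0.048 and 0.048 m and z of chip2 in the frame of bin below 0.07 m)) and (distance between chip3 and barrel_mid below 0.08 m or (x of chip3 in the frame of bin between -0.064 and 0.064 m and y of chip3 in the frame of bin between -0.048 and 0.048 m and z of chip3 in the frame of bin below 0.07 m)) and (distance between chip4 and barrel_mid below 0.08 m or (x of chip4 in the frame of bin between -0.064 and 0.064 m and y of chip4 in the frame of bin between -0.048 and 0.048 m and z of chip4 in the frame of bin below 0.07 m)) and (distance between chip5 and barrel_mid below 0.08 m or (x of chip5 in the frame of bin between -0.064 and 0.064 m and y of chip5 in the frame of bin between -0.048 and 0.048 m and z of chip5 in the frame of bin below 0.07 m)) and x of scoop_bowl in the frame of mat between -0.15 and 0.15 m and y of scoop_bowl in the frame of mat between -0.12 and 0.12 m and height (world z) of scoop_bowl below 0.012 m and angle between scoop_bowl's own z axis and vertical below 0.15 rad); the robot touches nothing.
It fails at once if a finger presses on a chip (contact force between the fingers and chip0 above 0.5 N or contact force between the fingers and chip1 above 0.5 N or contact force between the fingers and chip2 above 0.5 N or contact force between the fingers and chip3 above 0.5 N or contact force between the fingers and chip4 above 0.5 N or contact force between the fingers and chip5 above 0.5 N).
It fails at once if the lid, jar, tin, bench block, hammer or screwdriver is pushed more than 30 mm or tipped (distance of any of barrel_lid, jar, tin, bench_block, hammer, screwdriver from where it was at the start of the episode above 0.03 m or angle between any of barrel_lid, jar, tin, bench_block, hammer's own z axis and vertical above 0.4 rad).
It also fails if it takes over 72 s, if anything falls off the work surface, if the arm or the gripper's body presses on something with over 40 N, if the wrist force passes 120 N, or if a joint passes its speed limit or range.

## Robot

A 7-joint arm with a two-finger parallel gripper is mounted at the origin on the work surface. World frame = base frame: x ahead of the robot, y to its left, z up, the work surface at z = 0. Lengths are in m, angles in rad, forces in N, time in s.
With the tool pointing down it reaches from about 0.425 to 0.925 m from the base axis. Payload 6.8 kg.
Tool frame: the origin (TCP) lies on the front face of the gripper's body, between the roots of the fingers; the fingertips stand 73 mm ahead of it and the grasp point (between the pads) lies r.pinch_z ahead of it (r.pinch_z is the distance from the TCP to the grasp point, in m); z points along the fingers, y is the direction in which the jaws open and shut (so a half turn about z gives the same grasp; the last joint's range is limited). The gripper opens to 85 mm and grips with 20 to 120 N. Pads are 22 mm wide; open, the fingers measure 114 mm over their backs; the gripper's body (76 mm by 85 mm) begins 54 mm behind the grasp point. The pads swing forward as they close: fully open they stand 13 mm farther back than shut.
Start: joints at [1.177, 0.477, 0.022, 1.555, -0.011, 1.109, -0.083], TCP at [0.19, -0.648, 0.304] pointing down, gripper open.
Joint ranges: [-2.96, 2.96], [-0.34, 2.1], [-1.41, 1.46], [0.24, 2.44], [-1.37, 4.51], [0.17, 1.92], [-2.96, 2.96]. Speed limits (rad/s): [2.39, 2.39, 3.14, 3.14, 3.14, 3.14, 3.14].

## Interface

Orientations are given as a rotation vector (axis times angle).
In Python, from bench import readout, grab_frame, r, search_frame, masks_of, tip_of gives the robot as it stands.
- The arm moves only by the tool step_arm, never from a script. Its argument "commands" is a list of rows, each a list of 7 numbers: the shift along the tool's x, y, z as a fraction of full scale, then the turn, a rotation vector about the tool's x, y, z as a fraction of full scale, then the gripper's target within -1 to 1 (shut at 1, half-way at 0, fully open at -1). In form: [[tx, ty, tz, ax, ay, az, hand], ...]. A call has exactly 10 rows; each row is the pose to reach, as a shift and turn from the pose measured when the call began, along the tool's axes at that moment, turning the shorter way round; what a row does not reach only later rows make up. Full scale, the value 1, is 500 mm for a shift and 360 degrees for a turn. A row lasts 1/8 s, in which the tool goes at most 62.5 mm and 10.7 degrees, less where a joint would pass 70% of its speed; a pose out of reach is approached as far as the arm can. A call with a number of a shift or a turn outside -1 to 1 is refused whole. A call with a gripper value outside its range is refused whole. The fingers move at their own pace and stop on an object; "newtons" is the grip in N (left out, the last holds). Time passes only in rows, so rows that repeat a pose let the fingers close, or fill a call up. It gives the time, the measured TCP pose, the force and the opening at its end, in the units of the state.
- readout.get_obs(): the state, without advancing time (a new reading comes with each control period).
- grab_frame(name): name is "scene" or "top"; returns a dict with "img" (384x512x3 uint8, red, green, blue), "K" (3x3 intrinsics, pixels), "D" ([k1, k2, p1, p2, k3] as OpenCV has them; the pictures are not rectified), "world_to_cam" (4x4, takes a point from world to camera coordinates). Camera axes: x right, y down, z forward; pixel columns grow to the right and rows downward; lengths in m; the calibration is good to about 2 mm. A picture is of the moment at which its call begins. There is no depth.
- r.hand_in(): hands the job in, once; it reports no verdict.
Trained networks look in a picture, given as the dict that the camera call returned (one of the last four; its "shot" number tells which), for a name from the list of things; names that differ only in an ending like _2 or _b are one class to them, and where a whole thing is asked for, a point or a joint stands for the part that bears it (a point fixed in the world has none). Each returns a list of dicts, best first, with "p" (0 to 1); they miss things now and then, are a little off and sometimes report something else, mostly with a low value. They report only what shows in the picture. A call takes as long as a camera call. They do not tell look-alikes from the thing itself.
- search_frame(thing, picture): "extent" ([centre column, centre row, width, height] in pixels, round what is visible of it).
- masks_of(thing, picture): "pixels" (384x512 bool, what is visible of it) and "extent" ([centre column, centre row, width, height] in pixels, round what is visible of it).
- tip_of(thing, picture): "point" ([column, row] in pixels: a listed point, or the origin of a listed thing).
The state is a dict: "clock": time; "joints": joint angles; "qvel": joint speeds; "tau": joint torques, N m; "tcp_pos": TCP position; "orientation": TCP orientation; "contact_force": force on the tool from outside, world axes, zero at the start; "moment": the same for the moment, N m; "grip_width": finger opening in m.
Only numpy, scipy, OpenCV 4.12 (cv2) and the standard library are available. Lean on these libraries where they do the work, as an engineer would, in place of code of your own. Each camera call takes 0.05 s, during which the arm holds its last target. There are 200 camera calls.

## Working session

There is one attempt and no reset: what is moved stays moved. The work goes in short steps, Python scripts to look and compute and a tool call to move; the robot and the scene stay as the last step left them, time stands still between calls to the robot, and variables do not carry over. Pictures are saved under pics/ and viewed, about 8 in all and at most 12, crops included, and the job is handed in when it is done.

Besides the shell and the picture viewer there is one more tool, called after "Call:" as name(argument=value, ...), one argument or row to a line, values as JSON. step_arm: Moves the arm, as the interface text tells. Its arguments: {"type":"object","properties":{"commands":{"type":"array"},"newtons":{"type":"number"}},"required":["commands"]}

```bash
ls; mkdir -p pics; python3 - <<'E'
from bench import readout, grab_frame, r, search_frame, masks_of, tip_of
import cv2,numpy as np
print(readout.get_obs()); print(r.pinch_z)
for n in ("scene","top"):
    f=grab_frame(n); cv2.imwrite(f"pics/{n}0.png",cv2.cvtColor(cv2.resize(f["img"],(800,600)),cv2.COLOR_RGB2BGR))
    print(n,f["K"].round(1).tolist(),f["D"],f["world_to_cam"].round(3).tolist())
    for t in ["bin","barrel","mandrel","mandrel_tip","ring_c","scoop_grip","scoop_bowl","mat","chip0","barrel_lid","jar","tin","bench_block","hammer","screwdriver"]:
        print(t,[(round(d["p"],2),np.round(d["point"],1).tolist()) for d in tip_of(t,f)][:7])
E
```

```text
pics
{'clock': 0.0, 'joints': array([ 1.17691174,  0.47777949,  0.02237783,  1.55644096, -0.01150094,
        1.1093143 , -0.08311025]), 'qvel': array([ 4.82255970e-05,  1.24883297e-03, -3.18431921e-04,  3.69602944e-04,
       -6.73318420e-04,  4.85131603e-04, -1.73267052e-03]), 'tau': array([-9.19411395e-04, -5.96454978e+01,  1.60706889e+00, -2.81194836e+01,
        1.24405359e-02,  9.37582925e-03, -1.78739805e-05]), 'tcp_pos': array([ 0.19013409, -0.64719027,  0.30294459]), 'orientation': array([-3.10783016e+00, -4.47096168e-01,  6.38401282e-04]), 'contact_force': array([ 0.42890248,  0.6282674 , -1.388797  ]), 'moment': array([ 0.01696167,  0.00231873, -0.05488524]), 'grip_width': 0.08572319974828493}
0.0539
scene [[402.0, 0.0, 258.5], [0.0, 402.0, 185.3], [0.0, 0.0, 1.0]] [0.00442259 0.         0.         0.         0.        ] [[0.134, 0.991, -0.014, -0.022], [0.732, -0.108, -0.673, -0.331], [-0.668, 0.08, -0.74, 1.584], [0.0, 0.0, 0.0, 1.0]]
bin [(0.93, [252.9, 217.0]), (0.31, [259.5, 173.2])]
barrel [(0.62, [330.5, 208.4])]
mandrel [(0.78, [166.0, 238.7]), (0.71, [255.8, 218.4
[... 1151 characters left out ...]
0.69, [130.0, 283.3]), (0.42, [333.0, 177.8])]
scoop_bowl [(0.94, [144.6, 187.0]), (0.94, [140.1, 253.5]), (0.4, [253.7, 235.3]), (0.21, [279.3, 188.0])]
mat [(0.85, [146.6, 193.3]), (0.71, [270.2, 176.8]), (0.65, [265.6, 189.0])]
chip0 [(0.62, [264.4, 192.4]), (0.57, [266.7, 190.4]), (0.56, [257.8, 174.4]), (0.5, [277.6, 187.9]), (0.45, [259.3, 186.0]), (0.45, [272.1, 178.8]), (0.41, [264.5, 184.7])]
barrel_lid [(0.93, [277.0, 139.0])]
jar [(0.73, [230.9, 147.0]), (0.29, [380.4, 201.6])]
tin [(0.74, [306.4, 228.1])]
bench_block [(0.77, [181.5, 141.5])]
hammer [(0.68, [201.0, 186.1]), (0.44, [274.4, 177.3]), (0.29, [263.6, 190.2])]
screwdriver [(0.59, [257.2, 187.5]), (0.52, [252.9, 232.2])]
```

View pics/scene0.png

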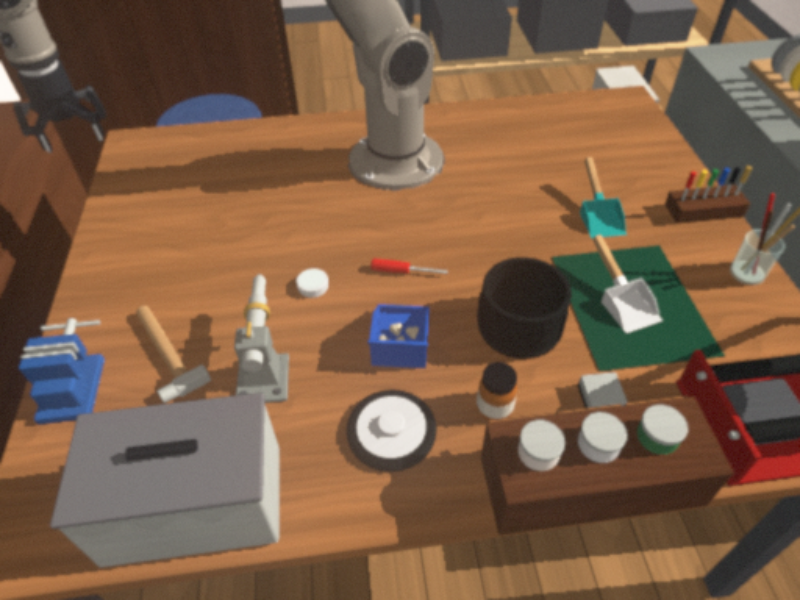

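View pics/top0.png

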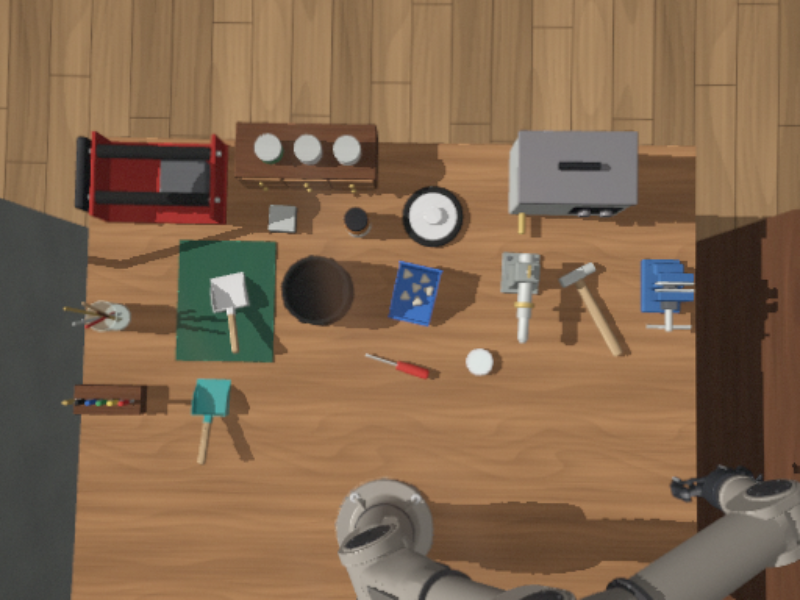

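The pictures show the bin at top (415,292), the barrel at (316,290), and the real scoop on the mat at (230,300). The ring is on the mandrel at (523,305), and the turquoise decoy at (210,415) should be ignored. Next I'll work out positions.

```bash
cat > h.py <<'E'
from bench import readout, grab_frame, r, search_frame, masks_of, tip_of
import cv2,numpy as np
from scipy.spatial.transform import Rotation as R
def ray(f,p):
    u=cv2.undistortPoints(np.array([[p]],float),f["K"],np.array(f["D"]))[0,0]
    T=f["world_to_cam"]; return -T[:3,:3].T@T[:3,3], T[:3,:3].T@np.array([u[0],u[1],1])
def atz(f,p,z):
    o,d=ray(f,p); return (o+d*(z-o[2])/d[2])
def proj(f,P):
    T=f["world_to_cam"]; return cv2.projectPoints(np.atleast_2d(P).astype(float),cv2.Rodrigues(T[:3,:3])[0],T[:3,3],f["K"],np.array(f["D"]))[0][:,0]
def tri(fs,ps):
    A=0;b=0
    for f,p in zip(fs,ps):
        o,d=ray(f,p); d/=np.linalg.norm(d); M=np.eye(3)-np.outer(d,d); A=A+M; b=b+M@o
    return np.linalg.solve(A,b)
def tool(pos_grasp,zdir,ydir,pz=r.pinch_z):
    z=np.array(zdir,float);z/=np.linalg.norm(z);y=np.array(ydir,float);y-=z*(y@z);y/=np.linalg.norm(y)
    return np.array(pos_grasp)-pz*z, R.from_matrix(np.c_[np.cross(y,z),y,z])
def delta(p,Rt,s=None):
    s=s or readout.get_obs(); R0=R.from_rotvec(s["orientation"])
    print("shift",np.round(R0.inv().apply(p-s["tcp_pos"])/.5,4).tolist(),"turn",np.round((R0.inv()*Rt).as_rotvec()/(2*np.pi),4).tolist())
E
python3 - <<'E'
from h import *
s=grab_frame("scene");t=grab_frame("top")
for n,z in [("bin",0),("barrel",0),("mandrel",0),("mandrel_tip",.095),("ring_c",.092),("scoop_grip",.055),("scoop_bowl",.003),("mat",0),("barrel_lid",0),("jar",0),("tin",0),("bench_block",0),("screwdriver",0)]:
    for f,l in((s,"s"),(t,"t")):
        print(n,l,[(round(d["p"],2),atz(f,d["point"],z).round(4)[:2].tolist()) for d in tip_of(n,f)][:2])
for n in ["bin","mandrel","scoop_grip","mat","ring_c","barrel"]:
  for f,l in((s,"s"),(t,"t")):
    m=masks_of(n,f)[:2]
    for d in m:
        c=cv2.findContours(d["pixels"].astype("uint8"),0,2)[0]
        rr=cv2.minAreaRect(np.vstack(c)); print(n,l,round(d["p"],2),np.round(d["extent"],1),cv2.boxPoints(rr).round(1).tolist())
np.savez("f0.npz",s=s["img"],t=t["img"])
# chips by colour in the bin
img=t["img"].astype(int); crop=t["img"][155:225,235:295]
cv2.imwrite("pics/bin.png",cv2.cvtColor(np.hstack([cv2.resize(crop,(480,560),interpolation=cv2.INTER_CUBIC),cv2.resize(s["img"][190:240,230:280],(320,560)[::-1] and (320,560),interpolation=cv2.INTER_CUBIC)]),cv2.COLOR_RGB2BGR))
E
```

```text
bin s [(0.91, [0.5715, -0.0622]), (0.67, [0.558, -0.0656])]
bin t [(0.98, [0.569, -0.0649]), (0.35, [0.5771, -0.1051])]
barrel s [(0.6, [0.5792, 0.1596]), (0.52, [0.7743, -0.1048])]
barrel t [(0.61, [0.5713, 0.1732]), (0.58, [0.7403, 0.0798])]
mandrel s [(0.48, [0.4187, 0.3926]), (0.39, [0.5476, 0.4061])]
mandrel t [(0.84, [0.6048, -0.3142]), (0.45, [0.7704, -0.1042])]
mandrel_tip s [(0.93, [0.4659, -0.3087]), (0.71, [0.5163, 0.34])]
mandrel_tip t [(0.63, [0.457, -0.3271])]
ring_c s [(0.52, [0.6368, 0.3524]), (0.41, [0.5498, -0.3175])]
ring_c t [(0.36, [0.5428, -0.324])]
scoop_grip s [(0.76, [0.4749, 0.3616]), (0.59, [0.207, 0.4292])]
scoop_grip t [(0.81, [0.2038, 0.4323]), (0.59, [0.5656, -0.0592])]
scoop_bowl s [(0.87, [0.3141, 0.4394]), (0.58, [0.5767, 0.4107])]
scoop_bowl t [(0.81, [0.5741, 0.3987]), (0.77, [0.3201, 0.4281])]
mat s [(0.58, [0.5543, 0.4012])]
mat t [(0.94, [0.5507, 0.3945]), (0.55, [0.617, -0.0319])]
barrel_lid s [(0.88, [0.7645, -0.1044]), (0.65, [0.3715, -0.3327])]
barrel_lid t [(0.73, [0.768, -0.1046])]
jar s [(0.64, [0.7405, 0.0844])]
jar t [(0.59, [0.741, 0.0
[... 2502 characters left out ...]
.58 [198.1 180.8  27.   21.5] [[189.0, 190.0], [189.0, 171.0], [209.0, 171.0], [209.0, 190.0]]
ring_c t 0.48 [333.1 195.3   7.9   2.4] [[330.0, 193.0], [339.0, 193.0], [339.0, 196.0], [330.0, 196.0]]
barrel s 0.62 [336.4 199.5  62.3  66.2] [[299.0, 222.8000030517578], [311.79998779296875, 158.8000030517578], [369.20001220703125, 170.1999969482422], [356.29998779296875, 234.3000030517578]]
barrel s 0.27 [109.1 226.4  44.5  67.5] [[76.19999694824219, 202.39999389648438], [107.4000015258789, 186.8000030517578], [135.8000030517578, 243.60000610351562], [104.5999984741211, 259.20001220703125]]
barrel t 0.82 [202.6 184.3  44.5  47.5] [[172.5, 185.5], [203.0, 155.0], [234.5, 186.5], [204.0, 217.0]]
```

View pics/bin.png

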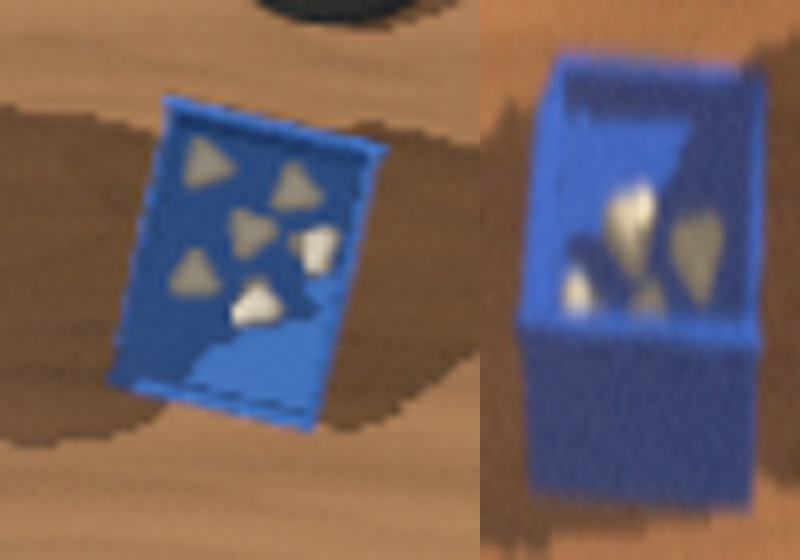

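Crop: the six chips lie in the middle and back of the bin, with the front ~30 mm near the lip free. The bin's corners (crop px) are at (165,95), (387,148), (315,430) and (112,382). Next is one composite of mandrel and scoop for accurate keypoints.

```bash
python3 - <<'E'
import numpy as np,cv2
d=np.load("f0.npz")
def c(i,x,y): return cv2.resize(d[i][y:y+60,x:x+80],(400,300),interpolation=cv2.INTER_CUBIC)
im=np.vstack([np.hstack([c("t",295,160),c("s",125,170)]),np.hstack([c("t",105,168),c("s",360,150)])])
cv2.imwrite("pics/c1.png",im[:,:,::-1])
E
```

```text
(no output)
```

View pics/c1.png

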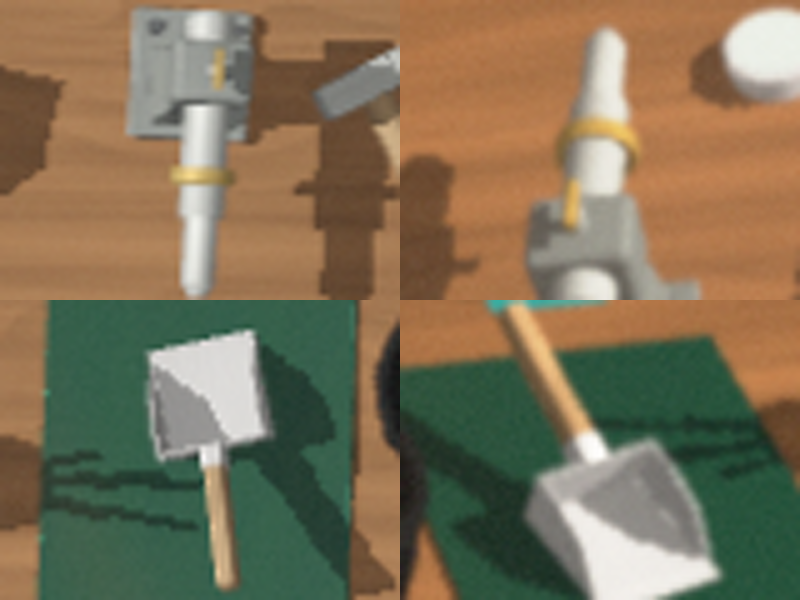

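Mandrel tip: top (334.2,219.4), scene (166.4,175.6). Ring: top (335.4,195.2). Scoop nose corners: top (134.4,178.4) and (156,174.2). Handle end: top (150.6,225.6).

```bash
python3 - <<'E'
from h import *
from scipy.optimize import least_squares as LS
s=grab_frame("scene");t=grab_frame("top")
def fit(name,obs,x0,z0=0):
    def res(q):
        c,n=np.cos(q[2]),np.sin(q[2]); o=[]
        for f,P,p in obs:
            P=np.array(P); W=[q[0]+c*P[0]-n*P[1],q[1]+n*P[0]+c*P[1],z0+P[2]]
            o.append(proj(f,W)[0]-p)
        return np.ravel(o)
    a=LS(res,x0,loss="soft_l1"); print(name,a.x.round(4).tolist(),"res",res(a.x).reshape(-1,2).round(1).tolist()); return a.x
B=lambda x,y:(235+x/8,155+y/8)
L=lambda x,y:(230+(x-480)/6.4,190+y/11.2)
b=fit("bin",[(t,(.0655,.05,.075),B(165,95)),(t,(.0655,-.05,.075),B(387,148)),(t,(-.0655,-.05,.02),B(315,430)),(t,(-.0655,.05,.02),B(110,383)),
 (s,(.0655,-.05,.075),L(525,335)),(s,(.0655,.05,.075),L(757,345)),(s,(.0655,-.05,0),L(533,492)),(s,(.0655,.05,0),L(748,508))],[.57,-.063,-.2])
for c in [(207,162),(297,187),(252,230),(320,248),(195,273),(257,305)]:
    w=atz(t,B(*c),.016)[:2]-b[:2]; cc,n=np.cos(b[2]),np.sin(b[2]); print(" chip in bin",np.round([cc*w[0]+n*w[1],-n*w[0]+cc*w[1]],4))
M=lambda x,y:(295+x/5,160+y/5); N=lambda x,y:(125+(x-400)/5,170+y/5)
m=fit("mandrel",[(t,(-.161,0,.095),M(196,297)),(t,(-.103,0,.095),M(202,213)),(t,(-.021,0,.095),M(206,105)),(s,(-.161,0,.095),N(607,26)),(s,(-.103,0,.095),N(601,105))],[.61,-.31,0])
w=atz(t,M(202,176),.1)[:2]-m[:2];print("ring along",w@[np.cos(m[2]),np.sin(m[2])],w@[-np.sin(m[2]),np.cos(m[2])])
w=atz(s,N(598,145),.095)[:2]-m[:2];print("ring along s",w@[np.cos(m[2]),np.sin(m[2])])
T=lambda x,y:(105+x/5,168+(y-300)/5);S=lambda x,y:(360+(x-400)/5,150+(y-300)/5)
# scoop frame at bowl: grip at x=-.1065,z=.052
g=fit("scoop(bowl)",[(t,(.0425,.041,.001),T(147,352)),(t,(.0425,-.041,.001),T(255,331)),(t,(-.0425,.041,.036),T(160,460)),(t,(-.0425,-.041,.036),T(271,433)),(t,(-.1516,0,.068),T(228,587)),
 (s,(.0425,.041,.001),S(720,576)),(s,(-.0425,.041,.036),S(657,438)),(s,(-.0425,-.041,.036),S(526,515))],[.57,.4,-.2],.003)
c,n=np.cos(g[2]),np.sin(g[2]);print("grip",g[0]-.1065*c,g[1]-.1065*n)
print("barrel",atz(t,(202.6,186.2),.11), atz(s,(524*.64,290*.64),.11))
E
```

```text
bin [0.5698, -0.0612, -0.1822] res [[-0.3, -0.1], [-1.6, -1.4], [-0.1, -1.7], [-0.1, -1.1], [-0.8, -2.0], [-0.6, -1.8], [-0.7, -0.0], [0.5, -0.3]]
 chip in bin [0.044  0.0246]
 chip in bin [ 0.0408 -0.0202]
 chip in bin [ 0.0162 -0.0031]
 chip in bin [ 0.0142 -0.0368]
 chip in bin [-0.0095  0.0196]
 chip in bin [-0.0186 -0.0126]
mandrel [0.6159, -0.3211, -0.0551] res [[-0.5, -0.3], [-0.7, 0.6], [-0.0, -0.2], [-0.3, 0.6], [-0.7, -0.5]]
ring along -0.07404226758219085 0.00015884735965799972
ring along s -0.07076936189450338
scoop(bowl) [0.5678, 0.3928, 0.2285] res [[0.4, -0.6], [-0.3, -0.8], [-0.4, -1.0], [-1.3, -0.2], [0.2, -0.2], [-1.4, -0.8], [-2.4, -0.1], [0.9, -8.4]]
grip 0.46406284617320426 0.3686565505010136
barrel [0.56551851 0.16532213 0.11      ] [0.57846311 0.16408951 0.11      ]
```

```bash
python3 - <<'E'
from h import *
y=[-.055,-.9985,0]
delta(*tool([.5435,-.317,.0935+.12],[0,0,-1],y))
E
```

```text
shift [0.8641, -0.4353, 0.073] turn [0.0, -0.0, 0.0542]
```

Call:
step_arm(
  commands=[
    [0.1, -0.05, 0.01, 0, 0, 0.01, -1],
    [0.22, -0.11, 0.02, 0, 0, 0.03, -1],
    [0.34, -0.17, 0.03, 0, 0, 0.054, -1],
    [0.46, -0.23, 0.04, 0, 0, 0.054, -1],
    [0.58, -0.29, 0.05, 0, 0, 0.054, -1],
    [0.7, -0.35, 0.06, 0, 0, 0.054, -1],
    [0.8, -0.4, 0.07, 0, 0, 0.054, -1],
    [0.864, -0.435, 0.073, 0, 0, 0.054, -1],
    [0.864, -0.435, 0.073, 0, 0, 0.054, -1],
    [0.864, -0.435, 0.073, 0, 0, 0.054, -1],
  ],
  newtons=30,
)

```text
clock: 4.95
tcp_pos: [0.5431, -0.3177, 0.2674]
orientation: [3.14, -0.084, -0.001]
contact_force: [-0.2, -0.4, 0.3]
grip_width: 0.0853
```

```bash
python3 - <<'E'
from h import *
o=readout.get_obs();print(o["clock"],o["joints"].round(3),o["tcp_pos"].round(4),o["contact_force"].round(1))
delta(*tool([.5435,-.317,.0935],[0,0,-1],[-.055,-.9985,0]))
s=grab_frame("scene");t=grab_frame("top")
def c(f,x,y): return cv2.resize(f["img"][y:y+60,x:x+80],(400,300),interpolation=cv2.INTER_CUBIC)
cv2.imwrite("pics/c2.png",np.hstack([c(t,295,160),c(s,125,150)])[:,:,::-1])
E
```

```text
4.95 [ 0.467  0.438 -0.049  1.705  0.026  1.    -1.216] [ 0.5431 -0.3177  0.2674] [-0.2 -0.4  0.3]
shift [0.0009, -0.0016, 0.2399] turn [0.0001, 0.0001, 0.0002]
```

View pics/c2.png

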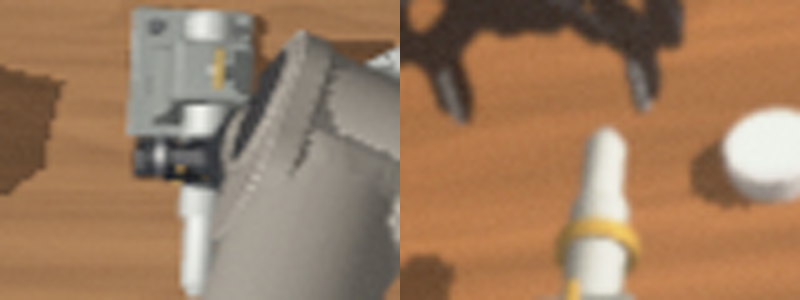

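Call:
step_arm(
  commands=[
    [0, 0, 0.08, 0, 0, 0, -1],
    [0, 0, 0.16, 0, 0, 0, -1],
    [0, 0, 0.22, 0, 0, 0, -1],
    [0.001, -0.0015, 0.24, 0, 0, 0, -1],
    [0.001, -0.0015, 0.24, 0, 0, 0, 0],
    [0.001, -0.0015, 0.24, 0, 0, 0, 1],
    [0.001, -0.0015, 0.24, 0, 0, 0, 1],
    [0.001, -0.0015, 0.24, 0, 0, 0, 1],
    [0.001, -0.0015, 0.24, 0, 0, 0, 1],
    [0.001, -0.0015, 0.24, 0, 0, 0, 1],
  ],
)

```text
clock: 6.3
tcp_pos: [0.5436, -0.3188, 0.1492]
orientation: [3.138, -0.089, 0.003]
contact_force: [-1.2, 0.1, 7.0]
grip_width: 0.0445
```

Call:
step_arm(
  commands=[
    [0, 0, -0.006, 0, 0, 0, 1],
    [0, 0, -0.006, 0, 0, 0, 1],
    [-0.02, 0, -0.006, 0, 0, 0, 1],
    [-0.05, 0, -0.006, 0, 0, 0, 1],
    [-0.08, 0, -0.006, 0, 0, 0, 1],
    [-0.12, 0, -0.006, 0, 0, 0, 1],
    [-0.16, 0, -0.006, 0, 0, 0, 1],
    [-0.2, 0, -0.006, 0, 0, 0, 1],
    [-0.25, 0, -0.006, 0, 0, 0, 1],
    [-0.26, 0, -0.006, 0, 0, 0, 1],
  ],
)

```text
clock: 7.55
tcp_pos: [0.4113, -0.3116, 0.1518]
orientation: [3.138, -0.092, 0.001]
contact_force: [1.2, 0.6, -1.1]
grip_width: 0.0444
```

```bash
python3 - <<'E'
from h import *
s=grab_frame("scene");t=grab_frame("top")
print(readout.get_obs()["joints"].round(2))
x=lambda P:print(P) 
delta(*tool([.567,.165,.22],[0,0,-1],[-.055,-.9985,0]))
delta(*tool([.567,.165,.10],[0,0,-1],[-.055,-.9985,0]))
def c(f,x,y): return cv2.resize(f["img"][y:y+60,x:x+80],(400,300),interpolation=cv2.INTER_CUBIC)
cv2.imwrite("pics/c3.png",np.hstack([c(t,295,180),c(s,125,140)])[:,:,::-1])
E
```

```text
[ 0.57  0.43 -0.05  2.05  0.04  0.66 -1.14]
shift [0.2529, -0.9688, -0.2452] turn [0.0004, -0.0004, -0.0003]
shift [0.2523, -0.9693, -0.0052] turn [0.0004, -0.0004, -0.0003]
```

View pics/c3.png

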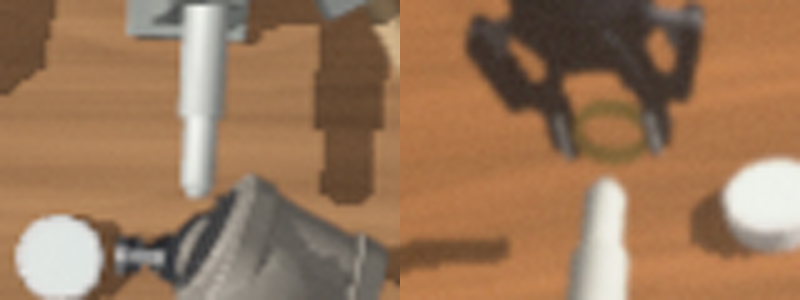

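The scene view shows the ring held between the fingers at (610,130), clear of the mandrel tip. Moving it to the barrel.

Call:
step_arm(
  commands=[
    [0, -0.05, -0.1, 0, 0, 0, 1],
    [0.04, -0.16, -0.2, 0, 0, 0, 1],
    [0.08, -0.28, -0.245, 0, 0, 0, 1],
    [0.11, -0.4, -0.245, 0, 0, 0, 1],
    [0.14, -0.52, -0.245, 0, 0, 0, 1],
    [0.17, -0.64, -0.245, 0, 0, 0, 1],
    [0.2, -0.76, -0.245, 0, 0, 0, 1],
    [0.23, -0.88, -0.245, 0, 0, 0, 1],
    [0.25, -0.969, -0.245, 0, 0, 0, 1],
    [0.25, -0.969, -0.245, 0, 0, 0, 1],
  ],
)

```text
clock: 8.9
tcp_pos: [0.5659, 0.1727, 0.274]
orientation: [-3.138, 0.075, -0.005]
contact_force: [-0.5, -0.5, -0.7]
grip_width: 0.0444
```

Call:
step_arm(
  commands=[
    [0, 0, 0.06, 0, 0, 0, 1],
    [0, 0, 0.14, 0, 0, 0, 1],
    [0, 0, 0.22, 0, 0, 0, 1],
    [0, 0, 0.235, 0, 0, 0, 1],
    [0, 0, 0.235, 0, 0, 0, -0.3],
    [0, 0, 0.235, 0, 0, 0, -0.3],
    [0, 0, 0.235, 0, 0, 0, -0.3],
    [0, 0, 0.16, 0, 0, 0, -0.3],
    [0, 0, 0.06, 0, 0, 0, -0.3],
    [0, 0, -0.04, 0, 0, 0, -1],
  ],
)

```text
clock: 10.15
tcp_pos: [0.5657, 0.1726, 0.2963]
orientation: [-3.138, 0.075, -0.007]
contact_force: [0.6, 0.5, 0.0]
grip_width: 0.0721
```

```bash
python3 - <<'E'
from h import *
o=readout.get_obs();print(o["joints"].round(2),o["tcp_pos"].round(3))
g=np.array([.464,.3687]);yw=.2285;c,n=np.cos(yw),np.sin(yw)
for b in (20,):
  b=np.radians(b)
  for h in (.055+.11,.055+.002):
    for sg in (1,-1):
      p,Q=tool([*g,h],[np.sin(b)*c,np.sin(b)*n,-np.cos(b)],[-n*sg,c*sg,0]);print(h,sg,p.round(3));delta(p,Q)
E
```

```text
[-0.17  0.36 -0.29  1.76  0.12  1.03 -2.13] [0.566 0.173 0.296]
0.165 1 [0.446 0.365 0.216]
shift [-0.2581, -0.3716, 0.1613] turn [0.0783, -0.0106, 0.4498]
0.165 -1 [0.446 0.365 0.216]
shift [-0.2581, -0.3716, 0.1613] turn [0.0073, 0.0545, -0.0436]
0.057 1 [0.446 0.365 0.108]
shift [-0.259, -0.371, 0.3773] turn [0.0783, -0.0106, 0.4498]
0.057 -1 [0.446 0.365 0.108]
shift [-0.259, -0.371, 0.3773] turn [0.0073, 0.0545, -0.0436]
```

Call:
step_arm(
  commands=[
    [-0.05, -0.08, 0, 0.001, 0.01, -0.01, -1],
    [-0.12, -0.17, 0.03, 0.004, 0.03, -0.025, -1],
    [-0.19, -0.27, 0.09, 0.007, 0.0545, -0.0436, -1],
    [-0.258, -0.3716, 0.15, 0.0073, 0.0545, -0.0436, -1],
    [-0.258, -0.3716, 0.2, 0.0073, 0.0545, -0.0436, -1],
    [-0.258, -0.3716, 0.25, 0.0073, 0.0545, -0.0436, -1],
    [-0.2585, -0.3715, 0.3, 0.0073, 0.0545, -0.0436, -1],
    [-0.259, -0.371, 0.35, 0.0073, 0.0545, -0.0436, -1],
    [-0.259, -0.371, 0.377, 0.0073, 0.0545, -0.0436, -1],
    [-0.259, -0.371, 0.377, 0.0073, 0.0545, -0.0436, -1],
  ],
  newtons=110,
)

```text
clock: 11.4
tcp_pos: [0.4457, 0.3648, 0.1076]
orientation: [-3.036, -0.35, -0.535]
contact_force: [0.3, 0.0, 0.5]
grip_width: 0.0851
```

```bash
python3 - <<'E'
from h import *
g=np.array([.464,.3687]);yw=.2285;c,n=np.cos(yw),np.sin(yw);b=np.radians(20)
o=readout.get_obs();print(o["joints"].round(2),o["tcp_pos"].round(4))
delta(*tool([*g,.057],[np.sin(b)*c,np.sin(b)*n,-np.cos(b)],[n,-c,0]))
s=grab_frame("scene");t=grab_frame("top")
for f in (s,t):
  print(proj(f,[*g,.055]))
def cr(f,x,y): return cv2.resize(f["img"][y:y+60,x:x+80],(400,300),interpolation=cv2.INTER_CUBIC)
cv2.imwrite("pics/c4.png",np.vstack([np.hstack([cr(t,110,180),cr(s,350,130)]),np.hstack([cr(t,165,155),cr(s,300,150)])])[:,:,::-1])
E
```

```text
[-0.88  0.51 -0.01  2.12  0.77  0.31 -2.94] [0.4457 0.3648 0.1076]
shift [0.0005, 0.0007, 0.0001] turn [0.0001, 0.0, 0.0002]
[[387.19595948 163.63731314]]
[[149.47144319 213.27469518]]
```

View pics/c4.png

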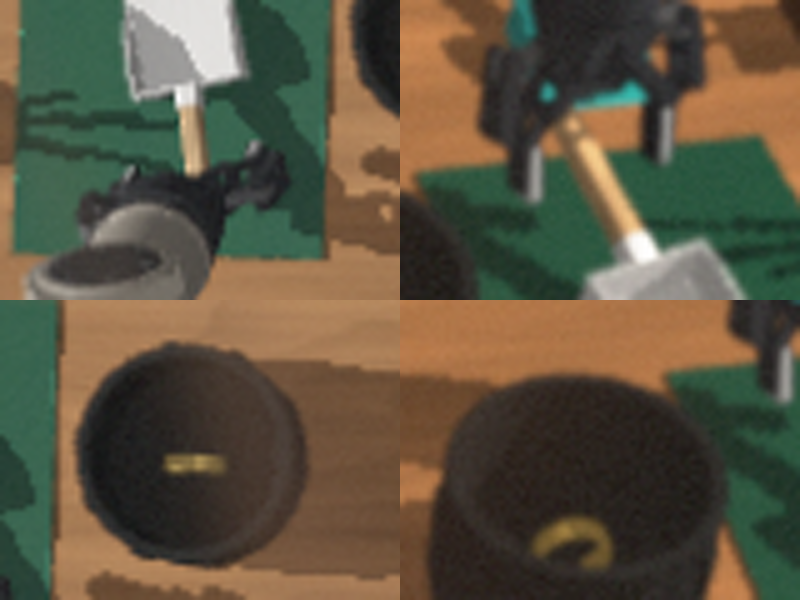

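The ring lies inside the barrel (lower panels, top view (195,463)). The fingers straddle the wooden handle. j7 is close to its limit here, so I'll fit the kinematics before gripping and check that the planned scoop poses are reachable.

```bash
cat > kin.py <<'E'
from h import *
from scipy.optimize import least_squares as LS
D=[([1.17691,.47778,.02238,1.55644,-.0115,1.10931,-.08311],[.19013,-.64719,.30294],[-3.10783,-.447096,.000638]),
([.467,.438,-.049,1.705,.026,1.0,-1.216],[.5431,-.3177,.2674],[3.14,-.084,-.001]),
([.57,.43,-.05,2.05,.04,.66,-1.14],[.4113,-.3116,.1518],[3.138,-.092,.001]),
([-.17,.36,-.29,1.76,.12,1.03,-2.13],[.5657,.1726,.2963],[-3.138,.075,-.007]),
([-.88,.51,-.01,2.12,.77,.31,-2.94],[.4457,.3648,.1076],[-3.036,-.35,-.535])]
def fk(q,p):
    s1,s3,s5,s7=p[8:12] if len(p)>8 else S
    h,a,c,d,e,ce,y0,t0=p[:8]
    z=lambda t:R.from_euler("z",t); y=lambda t:R.from_euler("y",t)
    A=z(y0+s1*q[0])*y(q[1]);P=np.array([0,0,h])
    A=A*z(s3*q[2]); P=P+A.apply([e,0,a]); A=A*y(q[3]); P=P+A.apply([ce,0,c]); A=A*z(s5*q[4])*y(q[5]); P=P+A.apply([0,0,d]); return P,A*z(s7*q[6]+t0)
S=None
def fit():
    global S
    import itertools
    best=None
    for sg in itertools.product([1,-1],repeat=4):
      for y0 in (0,):
        for t0 in (0,1.57,3.14,-1.57):
          def res(p):
            o=[]
            for q,P,w in D:
                x,A=fk(q,np.r_[p,sg]); o+=[x-P,.5*(R.from_rotvec(w).inv()*A).as_rotvec()]
            return np.ravel(o)
          a=LS(res,[.3,.4,.4,.2,0,0,y0,t0])
          if best is None or a.cost<best[0]: best=(a.cost,np.r_[a.x,sg])
    return best
if __name__=="__main__":
    b=fit();print(b[0],b[1].round(4).tolist());np.save("kin.npy",b[1])
E
python3 kin.py
```

```text
0.00018253132793009992 [0.2846, 0.575, 0.4814, 0.2834, -0.0198, 0.0039, -0.0974, 1.4729, -1.0, -1.0, -1.0, -1.0]
```

```bash
cat > plan.py <<'E'
from kin import *
p=np.load("kin.npy")
lo=np.array([-2.96,-.34,-1.41,.24,-1.37,.17,-2.96])+.03;hi=np.array([2.96,2.1,1.46,2.44,4.51,1.92,2.96])-.03
def ik(P,Q,n=12):
    def res(q):
        x,A=fk(q,p); return np.r_[(x-P)*10,(Q.inv()*A).as_rotvec()*3,.003*q[2],.003*(q[4])]
    rng=np.random.default_rng(0);best=None
    for k in range(n):
        q0=np.clip([-np.arctan2(P[1],P[0]),.45,0,2,rng.normal()*.7,.8,rng.uniform(-2.9,2.9)],lo+.01,hi-.01)
        a=LS(res,q0,bounds=(lo,hi)); 
        if best is None or a.cost<best.cost: best=a
    x,A=fk(best.x,p)
    return best.x,np.linalg.norm(x-P)*1e3,np.degrees((Q.inv()*A).magnitude())
BIN=(.5698,-.0612,-.1822)
def scoop_pose(nose,yaw,pitch,b,sg):
    """nose xyz (underside), pitch>0 nose up (deg), b grip lean deg -> TCP pos, R"""
    Rs=R.from_euler("zy",[yaw,-np.radians(pitch)])
    b=np.radians(b)
    grip=np.array(nose)+Rs.apply([-.149,0,.052])
    return tool(grip,Rs.apply([np.sin(b),0,-np.cos(b)]),Rs.apply([0,sg,0]))
def binw(x,z,y=0):
    c,n=np.cos(BIN[2]),np.sin(BIN[2]); return [BIN[0]+c*x-n*y,BIN[1]+n*x+c*y,z]
E
python3 - <<'E'
from plan import *
g=np.array([.464,.3687]);pk=[.464+.149*np.cos(.2285),.3687+.149*np.sin(.2285),.003]
for b in (-10,0,10,20):
  for sg in (1,-1):
    for nm,a in [("pick",(pk,.2285,0)),("in35",(binw(-.04,.006),BIN[2],-35)),("flat",(binw(.06,.005),BIN[2],0)),("up20",(binw(.058,.05),BIN[2],20)),("up20hi",(binw(.04,.15),BIN[2],20)),
      ("dump45",([.575,.165,.13],.28,-45)),("dump55",([.575,.165,.13],.28,-55)),("dump55y",([.575,.165,.13],.0,-55)),("dump55z",([.575,.165,.13],-.5,-55))]:
        q,e,d=ik(*scoop_pose(*a,b,sg),n=6)
        print(b,sg,nm,f"{e:.1f}mm {d:.1f}deg", q.round(2) if e<3 and d<2 else "X")
E
```

```text
-10 1 pick 0.0mm 0.0deg [-0.7   0.65 -0.04  1.77 -0.06  0.88  1.1 ]
-10 1 in35 0.0mm 0.0deg [-0.04  0.71  0.    1.7   0.01  1.51  1.33]
-10 1 flat 0.0mm 0.0deg [ 0.01  0.53 -0.01  2.01 -0.01  0.77  1.4 ]
-10 1 up20 0.0mm 0.0deg [ 0.11  0.42 -0.09  2.29 -0.06  0.27  1.48]
-10 1 up20hi 0.0mm 0.0deg [ 0.07  0.2  -0.04  2.25 -0.09  0.53  1.5 ]
-10 1 dump45 13.6mm 3.7deg X
-10 1 dump55 43.3mm 11.9deg X
-10 1 dump55y 39.0mm 10.8deg X
-10 1 dump55z 23.9mm 6.9deg X
-10 -1 pick 0.0mm 0.0deg [-0.7   0.65 -0.04  1.77 -0.06  0.88 -2.04]
-10 -1 in35 0.0mm 0.0deg [-0.04  0.71  0.    1.7   0.01  1.51 -1.81]
-10 -1 flat 0.0mm 0.0deg [ 0.01  0.53 -0.01  2.01 -0.01  0.77 -1.74]
-10 -1 up20 0.0mm 0.0deg [ 0.11  0.42 -0.09  2.29 -0.06  0.27 -1.66]
-10 -1 up20hi 0.0mm 0.0deg [ 0.07  0.2  -0.04  2.25 -0.09  0.53 -1.64]
-10 -1 dump45 13.6mm 3.7deg X
-10 -1 dump55 43.3mm 11.9deg X
-10 -1 dump55y 39.0mm 10.8deg X
-10 -1 dump55z 24.1mm 6.9deg X
0 1 pick 0.0mm 0.0deg [-0.77  0.58  0.    1.9  -0.    0.66  1.03]
0 1 in35 0.0mm 0.0deg [-0.06  0.61  0.01  1.79  0.02  1.35  1.32]
0 1 flat 0.0mm 0.0deg [-0.    0.46 
[... 2175 characters left out ...]
0.15  1.71  1.59]
20 1 dump55y 0.0mm 0.0deg [-0.3   0.61 -0.04  1.41 -0.11  1.72  1.25]
20 1 dump55z 0.0mm 0.0deg [-0.46  0.71 -0.02  1.28 -0.06  1.81  0.68]
20 -1 pick 0.0mm 0.0deg [-1.11  0.53  0.31  2.13  0.12  0.2  -2.32]
20 -1 in35 0.0mm 0.0deg [-0.11  0.41  0.03  2.    0.07  0.99 -1.86]
20 -1 flat 2.1mm 0.7deg [ 0.29  0.42 -0.39  2.39  1.59  0.2   2.93]
20 -1 up20 62.4mm 10.6deg X
20 -1 up20hi 52.2mm 9.4deg X
20 -1 dump45 0.0mm 0.0deg [-0.2   0.47 -0.05  1.6  -0.14  1.5  -1.54]
20 -1 dump55 0.0mm 0.0deg [-0.19  0.6  -0.05  1.44 -0.15  1.71 -1.55]
20 -1 dump55y 0.0mm 0.0deg [-0.3   0.61 -0.04  1.41 -0.11  1.72 -1.89]
20 -1 dump55z 0.0mm 0.0deg [-0.46  0.71 -0.02  1.28 -0.06  1.81 -2.47]
```

```bash
python3 - <<'E'
from plan import *
n,c=np.sin(.2285),np.cos(.2285)
delta(*tool([.464,.3687,.056],[0,0,-1],[n,-c,0]))
E
```

```text
shift [0.0347, 0.0011, 0.0101] turn [-0.0001, -0.0557, 0.0]
```

Call:
step_arm(
  commands=[
    [0.012, 0, 0.002, 0, -0.018, 0, -1],
    [0.024, 0, 0.005, 0, -0.037, 0, -1],
    [0.0347, 0.001, 0.01, 0, -0.0557, 0, -1],
    [0.0347, 0.001, 0.01, 0, -0.0557, 0, -1],
    [0.0347, 0.001, 0.01, 0, -0.0557, 0, 0],
    [0.0347, 0.001, 0.01, 0, -0.0557, 0, 1],
    [0.0347, 0.001, 0.01, 0, -0.0557, 0, 1],
    [0.0347, 0.001, 0.01, 0, -0.0557, 0, 1],
    [0.0347, 0.001, 0.01, 0, -0.0557, 0, 1],
    [0.0347, 0.001, 0.01, 0, -0.0557, 0, 1],
  ],
  newtons=110,
)

```text
clock: 12.75
tcp_pos: [0.4636, 0.3691, 0.1102]
orientation: [-3.12, -0.359, -0.0]
contact_force: [-2.8, 0.0, 4.7]
grip_width: 0.0145
```

```bash
python3 - <<'E'
from plan import *
o=readout.get_obs(); print(o["joints"].round(2))
# refine: where is the scoop's nose relative to the tool now (assume scoop on mat z=.003, fit)
# waypoints in the start frame: lift (z), then above the bin entrance
R0=R.from_rotvec(o["orientation"])
for nm,a in [("hover pitch-35",(binw(-.045,.12),BIN[2],-35)),("hover0",(binw(-.045,.17),BIN[2],0))]:
    P,Q=scoop_pose(*a,0,-1); print(nm,P.round(3)); delta(P,Q,o)
E
```

```text
[-0.47  0.62 -0.4   1.87  0.35  0.72 -2.42]
hover pitch-35 [ 0.466 -0.026  0.291]
shift [-0.1744, 0.7705, -0.3617] turn [0.0022, -0.0979, 0.0635]
hover0 [ 0.379 -0.026  0.276]
shift [-0.3443, 0.7309, -0.3319] turn [-0.0001, -0.0, 0.0655]
```

Call:
step_arm(
  commands=[
    [0, 0, -0.1, 0, 0, 0, 1],
    [0, 0, -0.2, 0, 0, 0, 1],
    [0, 0, -0.3, 0, 0, 0, 1],
    [-0.01, 0.08, -0.38, 0, 0, 0.005, 1],
    [-0.03, 0.2, -0.4, 0, 0, 0.015, 1],
    [-0.05, 0.31, -0.4, 0, 0, 0.025, 1],
    [-0.08, 0.43, -0.4, 0, -0.01, 0.035, 1],
    [-0.11, 0.55, -0.4, 0.001, -0.03, 0.045, 1],
    [-0.14, 0.66, -0.4, 0.002, -0.055, 0.055, 1],
    [-0.174, 0.77, -0.4, 0.0022, -0.08, 0.0635, 1],
  ],
)

```text
clock: 14.0
tcp_pos: [0.4664, -0.0278, 0.3103]
orientation: [2.99, -0.271, -0.768]
contact_force: [1.2, -0.3, -1.6]
grip_width: 0.0142
```

```bash
python3 - <<'E'
from plan import *
o=readout.get_obs(); print(o["joints"].round(2),o["contact_force"].round(1),o["grip_width"])
s=grab_frame("scene");t=grab_frame("top")
# predicted nose/back corners vs picture
R0=R.from_rotvec(o["orientation"]); G=o["tcp_pos"]+R0.apply([0,0,r.pinch_z])
Rs=R0*R.from_matrix(np.array([[1,0,0],[0,-1,0],[0,0,-1.]]))
for f,n,x0,y0 in ((s,"s",215,150),(t,"t",220,150)):
    im=cv2.resize(f["img"][y0:y0+75,x0:x0+80],(400,375),interpolation=cv2.INTER_CUBIC)
    for P in [(.149,.041,-.051),(.149,-.041,-.051),(.064,.041,-.016),(.064,-.041,-.016),(.137,.041,-.047),(.137,-.041,-.047)]:
        u=proj(f,G+Rs.apply(P))[0]; u=((u-[x0,y0])*5).astype(int); cv2.circle(im,tuple(int(v) for v in u),3,(255,0,0),1)
    cv2.imwrite(f"/tmp/{n}.png",im[:,:,::-1])
cv2.imwrite("pics/c5.png",np.hstack([cv2.imread("/tmp/s.png"),cv2.imread("/tmp/t.png")]))
E
```

```text
[ 0.14  0.38 -0.25  1.78  0.03  1.5  -1.88] [ 1.2 -0.3 -1.6] 0.014193646940509548
```

View pics/c5.png

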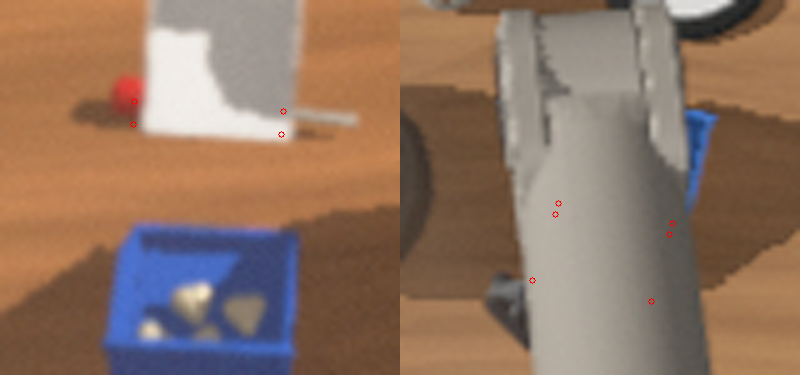

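The nose in the scene view is seen at (145,131)-(296,137), against a prediction of (134,124)-(281,134). So the scoop sits about 2° yawed in the hand, roughly 5 mm to +y. I'll compensate for that.

```bash
cat >> plan.py <<'E'
PSI=.035
def sp(x,z,pitch,y=0,yaw=None,world=None,b=0):
    yaw=BIN[2] if yaw is None else yaw
    nose=binw(x,z,y) if world is None else world
    Rs=R.from_euler("zy",[yaw,-np.radians(pitch)]); Rh=Rs*R.from_euler("z",-PSI)
    grip=np.array(nose)+Rs.apply([-.149,0,.052])
    return tool(grip,Rh.apply([np.sin(np.radians(b)),0,-np.cos(np.radians(b))]),Rh.apply([0,-1,0]))
def rows(w,hand=1):
    o=readout.get_obs();R0=R.from_rotvec(o["orientation"]);out=[]
    for a in w:
        P,Q=a if isinstance(a,tuple) and len(a)==2 and hasattr(a[1],"as_rotvec") else sp(*a)
        out.append([*(R0.inv().apply(P-o["tcp_pos"])/.5).round(3).tolist(),*((R0.inv()*Q).as_rotvec()/2/np.pi).round(4).tolist(),hand])
    print(out)
def where():
    o=readout.get_obs();R0=R.from_rotvec(o["orientation"]);G=o["tcp_pos"]+R0.apply([0,0,r.pinch_z])
    Rs=R0*R.from_matrix(np.diag([1,-1,-1.]))*R.from_euler("z",PSI); N=G+Rs.apply([.149,0,-.052]); x=Rs.apply([1,0,0])
    w=N[:2]-BIN[:2];c,n=np.cos(BIN[2]),np.sin(BIN[2])
    print("t",o["clock"],"nose world",N.round(4),"bin",np.round([c*w[0]+n*w[1],-n*w[0]+c*w[1]],4),"pitch",np.degrees(np.arcsin(x[2])).round(1),"yaw",np.arctan2(x[1],x[0]).round(3),"F",o["contact_force"].round(1),"q",o["joints"].round(2))
E
python3 - <<'E'
from plan import *
where()
rows([(-.045,.08,-36),(-.045,.05,-38),(-.044,.02,-38),(-.042,.006,-37),(-.042,.005,-36),(-.03,.005,-32),(-.015,.004,-27),(0,.004,-21),(.012,.004,-16),(.024,.004,-12)])
E
```

```text
t 14.1 nose world [ 0.5441 -0.0562  0.1441] bin [-0.0261  0.0002] pitch -28.6 yaw -0.178 F [-0.7  0.1 -1. ] q [ 0.14  0.38 -0.24  1.78  0.03  1.5  -1.88]
[[0.055, -0.025, 0.096, -0.0044, -0.0191, 0.0042, 1], [0.092, -0.032, 0.139, -0.0055, -0.0245, 0.0042, 1], [0.123, -0.038, 0.191, -0.0055, -0.0245, 0.0042, 1], [0.135, -0.039, 0.218, -0.005, -0.0218, 0.0042, 1], [0.132, -0.039, 0.224, -0.0044, -0.0191, 0.0042, 1], [0.137, -0.035, 0.232, -0.0022, -0.0082, 0.0042, 1], [0.146, -0.031, 0.245, 0.0006, 0.0054, 0.0042, 1], [0.153, -0.027, 0.263, 0.004, 0.0217, 0.0042, 1], [0.161, -0.024, 0.28, 0.0068, 0.0353, 0.0041, 1], [0.173, -0.022, 0.292, 0.0091, 0.0462, 0.0041, 1]]
```

Call:
step_arm(
  commands=[
    [0.055, -0.025, 0.096, -0.0044, -0.0191, 0.0042, 1],
    [0.092, -0.032, 0.139, -0.0055, -0.0245, 0.0042, 1],
    [0.123, -0.038, 0.191, -0.0055, -0.0245, 0.0042, 1],
    [0.135, -0.039, 0.218, -0.005, -0.0218, 0.0042, 1],
    [0.132, -0.039, 0.224, -0.0044, -0.0191, 0.0042, 1],
    [0.137, -0.035, 0.232, -0.0022, -0.0082, 0.0042, 1],
    [0.146, -0.031, 0.245, 0.0006, 0.0054, 0.0042, 1],
    [0.153, -0.027, 0.263, 0.004, 0.0217, 0.0042, 1],
    [0.161, -0.024, 0.28, 0.0068, 0.0353, 0.0041, 1],
    [0.173, -0.022, 0.292, 0.0091, 0.0462, 0.0041, 1],
  ],
)

```text
clock: 15.35
tcp_pos: [0.4712, -0.0387, 0.1379]
orientation: [3.084, -0.336, -0.322]
contact_force: [-1.2, -0.7, -1.8]
grip_width: 0.0142
```

```bash
python3 - <<'E'
from plan import *
where()
rows([(.03,.004,-9),(.036,.004,-7),(.042,.004,-5),(.048,.004,-4),(.054,.004,-4),(.059,.004,-3),(.060,.006,0),(.060,.012,4),(.060,.022,8),(.060,.034,12)])
E
```

```text
t 15.35 nose world [ 0.5927 -0.0657  0.004 ] bin [ 0.0233 -0.0003] pitch -11.7 yaw -0.186 F [-1.2 -0.7 -1.8] q [ 0.15  0.48 -0.24  2.03  0.12  0.85 -1.96]
[[0.003, 0.001, 0.012, 0.0018, 0.0079, -0.0, 1], [0.008, 0.002, 0.021, 0.003, 0.0133, -0.0, 1], [0.014, 0.003, 0.029, 0.0041, 0.0188, -0.0, 1], [0.023, 0.004, 0.032, 0.0047, 0.0215, -0.0, 1], [0.034, 0.003, 0.03, 0.0047, 0.0215, -0.0, 1], [0.041, 0.004, 0.033, 0.0053, 0.0242, -0.0, 1], [0.034, 0.006, 0.046, 0.0071, 0.0323, -0.0, 1], [0.023, 0.008, 0.058, 0.0095, 0.0432, -0.0, 1], [0.011, 0.011, 0.062, 0.0119, 0.054, -0.0, 1], [0.0, 0.013, 0.063, 0.0143, 0.0649, -0.0, 1]]
```

I found a bug: the Euler order was extrinsic, which gives the scoop a slight roll. Fixing it now; no harm was done.

```bash
sed -i 's/from_euler("zy"/from_euler("ZY"/' plan.py; python3 - <<'E'
from plan import *
where()
rows([(.026,.004,-10),(.034,.004,-7),(.042,.004,-5),(.048,.004,-4),(.054,.004,-4),(.059,.004,-3),(.060,.006,0),(.060,.012,4),(.060,.022,8),(.060,.034,12)])
E
```

```text
t 15.35 nose world [ 0.5927 -0.0657  0.004 ] bin [ 0.0233 -0.0003] pitch -11.7 yaw -0.186 F [-1.2 -0.7 -1.8] q [ 0.15  0.48 -0.24  2.03  0.12  0.85 -1.96]
[[-0.001, 0.008, 0.008, 0.0061, 0.0046, -0.0005, 1], [0.005, 0.008, 0.021, 0.0064, 0.0129, -0.0004, 1], [0.014, 0.007, 0.029, 0.0066, 0.0185, -0.0003, 1], [0.023, 0.007, 0.032, 0.0067, 0.0212, -0.0002, 1], [0.035, 0.006, 0.03, 0.0067, 0.0212, -0.0002, 1], [0.041, 0.006, 0.033, 0.0068, 0.024, -0.0002, 1], [0.034, 0.006, 0.046, 0.0071, 0.0323, -0.0, 1], [0.023, 0.006, 0.058, 0.0075, 0.0434, 0.0002, 1], [0.011, 0.006, 0.063, 0.0079, 0.0545, 0.0004, 1], [-0.0, 0.006, 0.064, 0.0083, 0.0656, 0.0006, 1]]
```

Call:
step_arm(
  commands=[
    [-0.001, 0.008, 0.008, 0.006, 0.0046, 0, 1],
    [0.005, 0.008, 0.021, 0.0064, 0.0129, 0, 1],
    [0.014, 0.007, 0.029, 0.0066, 0.0185, 0, 1],
    [0.023, 0.007, 0.032, 0.0067, 0.0212, 0, 1],
    [0.035, 0.006, 0.03, 0.0067, 0.0212, 0, 1],
    [0.041, 0.006, 0.033, 0.0068, 0.024, 0, 1],
    [0.041, 0.006, 0.034, 0.0068, 0.024, 0, 1],
    [0.034, 0.006, 0.046, 0.0071, 0.0323, 0, 1],
    [0.023, 0.006, 0.058, 0.0075, 0.0434, 0, 1],
    [0.011, 0.006, 0.063, 0.0079, 0.0545, 0.0004, 1],
  ],
)

```text
clock: 16.6
tcp_pos: [0.4686, -0.0427, 0.1056]
orientation: [3.105, -0.338, 0.218]
contact_force: [-1.3, -0.8, -3.0]
grip_width: 0.0147
```

```bash
python3 - <<'E'
from plan import *
where()
s=grab_frame("scene")
cv2.imwrite("pics/c6.png",cv2.resize(s["img"][160:240,210:290],(600,600),interpolation=cv2.INTER_CUBIC)[:,:,::-1])
rows([(.060,.034,12),(.060,.046,14),(.058,.06,14),(.054,.08,14),(.05,.1,14),(.04,.12,14),(.03,.14,14),(.02,.15,14),(.0,.16,14),(.0,.16,14)])
E
```

```text
t 16.6 nose world [ 0.6282 -0.0721  0.0214] bin [ 0.0594 -0.0001] pitch 8.0 yaw -0.182 F [-1.3 -0.8 -3. ] q [ 0.06  0.42 -0.14  2.25  0.27  0.34 -2.1 ]
[[-0.006, 0.0, -0.003, 0.0004, 0.011, 0.0002, 1], [-0.009, 0.0, -0.016, 0.0006, 0.0165, 0.0002, 1], [-0.009, 0.0, -0.044, 0.0006, 0.0165, 0.0002, 1], [-0.011, 0.0, -0.085, 0.0006, 0.0165, 0.0002, 1], [-0.014, 0.0, -0.126, 0.0006, 0.0165, 0.0002, 1], [-0.028, 0.001, -0.168, 0.0006, 0.0165, 0.0002, 1], [-0.042, 0.001, -0.211, 0.0006, 0.0165, 0.0002, 1], [-0.059, 0.002, -0.233, 0.0006, 0.0165, 0.0002, 1], [-0.096, 0.003, -0.259, 0.0006, 0.0165, 0.0002, 1], [-0.096, 0.003, -0.259, 0.0006, 0.0165, 0.0002, 1]]
```

View pics/c6.png

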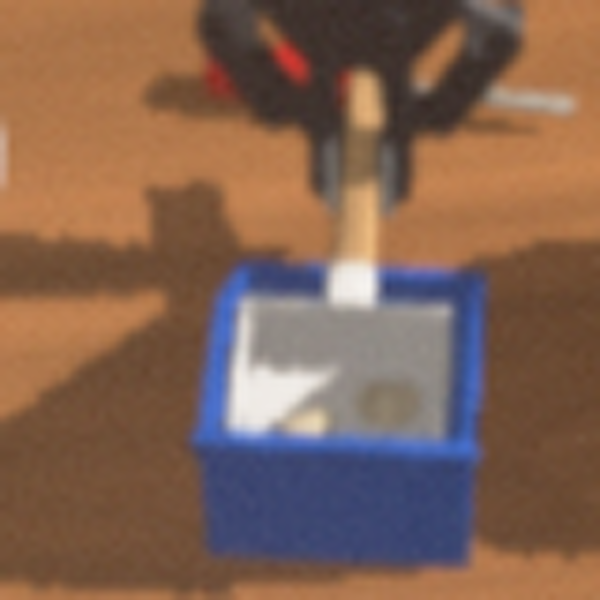

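The scoop is centred in the bin, with at least two chips visible at (305,420) and (390,400). Tilting up and lifting.

Call:
step_arm(
  commands=[
    [-0.006, 0, -0.003, 0, 0.011, 0, 1],
    [-0.009, 0, -0.016, 0.0006, 0.0165, 0, 1],
    [-0.009, 0, -0.044, 0.0006, 0.0165, 0, 1],
    [-0.011, 0, -0.085, 0.0006, 0.0165, 0, 1],
    [-0.014, 0, -0.126, 0.0006, 0.0165, 0, 1],
    [-0.02, 0.001, -0.155, 0.0006, 0.0165, 0, 1],
    [-0.028, 0.001, -0.168, 0.0006, 0.0165, 0, 1],
    [-0.03, 0.001, -0.175, 0.0006, 0.0165, 0, 1],
    [-0.03, 0.001, -0.18, 0.0006, 0.0165, 0, 1],
    [-0.03, 0.001, -0.18, 0.0006, 0.0165, 0, 1],
  ],
)

```text
clock: 17.9
tcp_pos: [0.4399, -0.0372, 0.1922]
orientation: [3.083, -0.335, 0.379]
contact_force: [-0.6, -1.4, -1.6]
grip_width: 0.014
```

```bash
python3 - <<'E'
from plan import *
where()
s=grab_frame("scene");t=grab_frame("top")
for f in (s,t): print([(round(d["p"],2),np.round(d["extent"]).tolist()) for d in search_frame("chip0",f)])
a=cv2.resize(s["img"][150:240,220:290],(440,566),interpolation=cv2.INTER_CUBIC);b=cv2.resize(t["img"][155:225,240:290],(360,566)) 
cv2.imwrite("pics/c7.png",np.hstack([a,b])[:,:,::-1])
E
```

```text
t 17.9 nose world [ 0.6073 -0.0679  0.1254] bin [0.0381 0.0002] pitch 14.0 yaw -0.181 F [-0.6 -1.4 -1.6] q [ 0.05  0.18 -0.15  2.32  0.24  0.41 -2.1 ]
[(0.56, [251.0, 191.0, 8.0, 10.0]), (0.47, [262.0, 186.0, 2.0, 6.0]), (0.44, [260.0, 193.0, 11.0, 11.0]), (0.43, [288.0, 241.0, 11.0, 6.0]), (0.4, [244.0, 193.0, 9.0, 9.0]), (0.17, [259.0, 172.0, 47.0, 16.0])]
[]
```

View pics/c7.png

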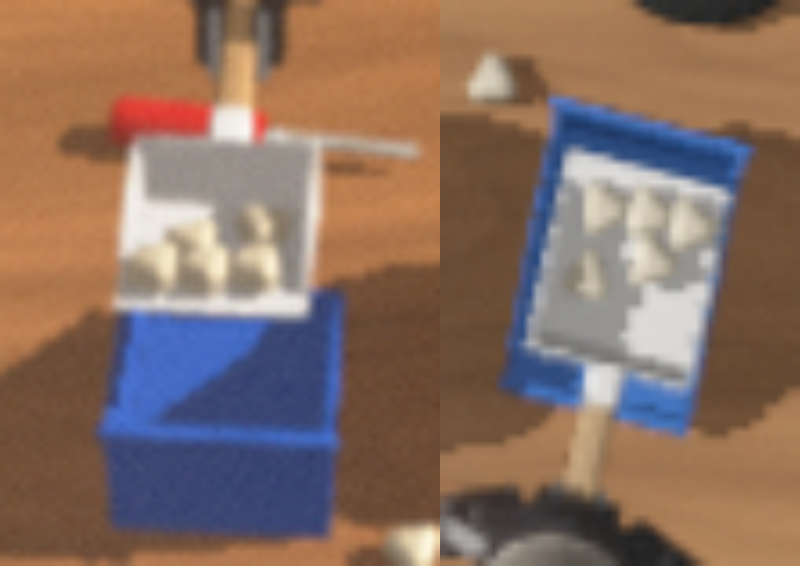

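Five chips are in the shovel, but one has popped out onto the bench, left of the bin's back corner (right panel, (492,78)). I'll dump the five first and recover that one with the scoop afterwards.

```bash
python3 - <<'E'
from plan import *
a=np.array([.607,-.068,.125]);b=np.array([.548,.159,.185])
w=[]
for k in [0.03,.1,.22,.36,.5,.64,.78,.9,.97,1]:
    z=min(1,k*3); P=a+(b-a)*[k,k,z]; w.append(sp(0,0,15,world=P,yaw=-.181+(.28+.181)*k))
rows(w)
for pt in (-20,-45): print(ik(*sp(0,0,pt,world=[.548,.159,.125],yaw=.28)))
E
```

```text
[[-0.008, -0.007, -0.006, 0.0007, 0.0029, -0.0021, 1], [-0.015, -0.026, -0.034, 0.002, 0.0028, -0.0071, 1], [-0.028, -0.058, -0.081, 0.0042, 0.0028, -0.0156, 1], [-0.043, -0.095, -0.127, 0.0067, 0.0027, -0.0256, 1], [-0.067, -0.132, -0.132, 0.0093, 0.0026, -0.0355, 1], [-0.09, -0.169, -0.138, 0.0119, 0.0025, -0.0455, 1], [-0.111, -0.207, -0.143, 0.0144, 0.0024, -0.0554, 1], [-0.128, -0.24, -0.147, 0.0166, 0.0023, -0.064, 1], [-0.138, -0.259, -0.149, 0.0179, 0.0022, -0.0689, 1], [-0.142, -0.268, -0.15, 0.0185, 0.0022, -0.0711, 1]]
(array([-3.79635484e-01,  3.51113244e-01, -2.25059758e-04,  1.85702360e+00,
       -8.00492926e-04,  1.28252076e+00, -1.70584319e+00]), np.float64(4.5592029475323485e-08), np.float64(3.961469095549324e-08))
(array([-3.78999507e-01,  6.44197872e-01, -3.77197201e-04,  1.46611633e+00,
       -1.22794678e-03,  1.81667536e+00, -1.70554613e+00]), np.float64(1.0880569439757214e-07), np.float64(5.291062907502874e-08))
```

Call:
step_arm(
  commands=[
    [-0.008, -0.007, -0.006, 0.0007, 0.0029, -0.0021, 1],
    [-0.015, -0.026, -0.034, 0.002, 0.0028, -0.0071, 1],
    [-0.028, -0.058, -0.081, 0.0042, 0.0028, -0.0156, 1],
    [-0.043, -0.095, -0.127, 0.0067, 0.0027, -0.0256, 1],
    [-0.067, -0.132, -0.132, 0.0093, 0.0026, -0.0355, 1],
    [-0.09, -0.169, -0.138, 0.0119, 0.0025, -0.0455, 1],
    [-0.111, -0.207, -0.143, 0.0144, 0.0024, -0.0554, 1],
    [-0.128, -0.24, -0.147, 0.0166, 0.0023, -0.064, 1],
    [-0.138, -0.259, -0.149, 0.0179, 0.0022, -0.0689, 1],
    [-0.142, -0.268, -0.15, 0.0185, 0.0022, -0.0711, 1],
  ],
)

```text
clock: 19.35
tcp_pos: [0.3833, 0.1124, 0.2487]
orientation: [-3.051, -0.378, -0.399]
contact_force: [-0.0, -0.2, -1.1]
grip_width: 0.014
```

```bash
python3 - <<'E'
from plan import *
where()
b=[.548,.159]
rows([sp(0,0,p,world=[*b,z],yaw=.28) for p,z in [(12,.175),(6,.155),(-2,.135),(-10,.12),(-18,.115),(-26,.115),(-34,.115),(-42,.115),(-46,.115),(-46,.115)]])
E
```

```text
t 19.35 nose world [0.5478 0.16   0.1849] bin [-0.0617  0.2136] pitch 15.0 yaw 0.282 F [-0.  -0.2 -1.1] q [-0.09  0.01 -0.38  2.35  0.1   0.53 -1.87]
[[0.006, 0.001, 0.004, -0.0004, -0.0083, 0.0003, 1], [0.021, 0.001, 0.014, -0.001, -0.0249, 0.0003, 1], [0.049, -0.0, 0.019, -0.0017, -0.0471, 0.0003, 1], [0.084, -0.001, 0.019, -0.0025, -0.0693, 0.0003, 1], [0.127, -0.003, 0.007, -0.0032, -0.0915, 0.0003, 1], [0.176, -0.004, -0.009, -0.004, -0.1137, 0.0003, 1], [0.226, -0.006, -0.017, -0.0047, -0.136, 0.0003, 1], [0.277, -0.008, -0.019, -0.0055, -0.1582, 0.0003, 1], [0.302, -0.009, -0.017, -0.0059, -0.1693, 0.0003, 1], [0.302, -0.009, -0.017, -0.0059, -0.1693, 0.0003, 1]]
```

Call:
step_arm(
  commands=[
    [0.006, 0.001, 0.004, 0, -0.0083, 0, 1],
    [0.021, 0.001, 0.014, -0.001, -0.0249, 0, 1],
    [0.049, 0, 0.019, -0.0017, -0.0471, 0, 1],
    [0.084, -0.001, 0.019, -0.0025, -0.0693, 0, 1],
    [0.127, -0.003, 0.007, -0.0032, -0.0915, 0, 1],
    [0.176, -0.004, -0.009, -0.004, -0.1137, 0, 1],
    [0.226, -0.006, -0.017, -0.0047, -0.136, 0, 1],
    [0.277, -0.008, -0.019, -0.0055, -0.1582, 0, 1],
    [0.302, -0.009, -0.017, -0.0059, -0.1693, 0, 1],
    [0.302, -0.009, -0.017, -0.0059, -0.1693, 0, 1],
  ],
)

```text
clock: 20.6
tcp_pos: [0.5227, 0.1515, 0.2941]
orientation: [2.763, 0.341, -1.168]
contact_force: [-0.2, 0.6, -0.9]
grip_width: 0.0145
```

```bash
python3 - <<'E'
from plan import *
where()
s=grab_frame("scene");t=grab_frame("top")
for f in (s,t):
    for d in search_frame("chip0",f): print(round(d["p"],2),np.round(d["extent"]).tolist(),atz(f,d["extent"][:2],.008).round(3).tolist())
a=cv2.resize(s["img"][150:270,220:380],(800,600),interpolation=cv2.INTER_CUBIC)
cv2.imwrite("pics/c8.png",a[:,:,::-1])
E
```

```text
t 20.6 nose world [0.5488 0.1591 0.1133] bin [-0.0606  0.2128] pitch -46.0 yaw 0.281 F [-0.2  0.6 -0.9] q [-0.18  0.66 -0.29  1.47  0.03  1.83 -1.82]
0.71 [385.0, 250.0, 27.0, 23.0] [0.743, 0.274, 0.008]
0.55 [287.0, 238.0, 10.0, 3.0] [0.664, 0.015, 0.008]
0.19 [408.0, 199.0, 110.0, 82.0] [0.577, 0.405, 0.008]
```

View pics/c8.png

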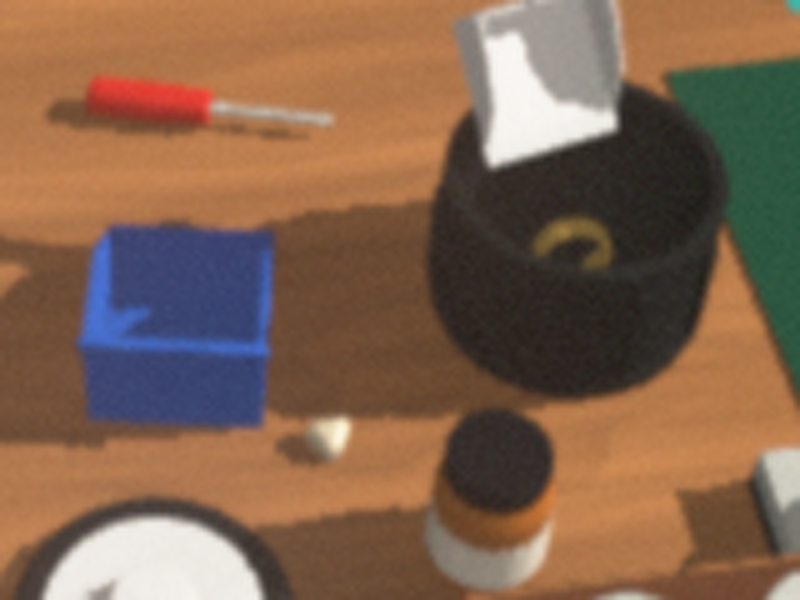

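The scoop is empty and the ring is visible in the barrel. The loose chip is at crop (328,438), world about (.664,.013). I plan to approach it from the lid side with heading ~2.2 rad, using the fixed barrel's outer wall as a backstop. Checking reach first.

```bash
cat >> plan.py <<'E'
CH=np.array([.664,.013]);HD=2.2;OFF=-.010
def ch(a,z,pitch,hd=None,off=None):
    """nose at distance a ahead of the chip centre along heading"""
    hd=HD if hd is None else hd; off=OFF if off is None else off
    u=np.array([np.cos(hd),np.sin(hd)]);n=np.array([-u[1],u[0]])
    return sp(0,0,pitch,world=[*(CH+a*u+off*n),z],yaw=hd)
E
python3 - <<'E'
from plan import *
where()
for a in [(-.03,.15,-10),(-.03,.003,-25),(.02,.002,-12),(.08,.002,-6),(.08,.05,18),(.0,.16,18)]:
    P,Q=ch(*a); q,e,d=ik(P,Q,8); print(a,P.round(3),round(e,1),round(d,1),q.round(2))
o=readout.get_obs();o1=None
# interpolated path: grip & yaw
g0=np.array([.548,.159])-.149*np.array([np.cos(.28),np.sin(.28)])
w=[sp(0,0,p,world=[.548-d,.159-d*.28,z],yaw=.28+y) for p,z,d,y in [(-38,.14,0,0),(-28,.17,.0,.03),(-18,.19,0,.08),(-10,.2,0,.16)]]
u=np.array([np.cos(HD),np.sin(HD)]);n=np.array([-u[1],u[0]]);g1=CH-.03*u+OFF*n-.149*u
for k in np.linspace(.12,.55,6):
    y=.28+(HD-.28)*k; g=g0+(g1-g0)*k; w.append(sp(0,0,-10,world=[*(g+.149*np.array([np.cos(y),np.sin(y)])),.19],yaw=y))
rows(w)
E
```

```text
t 20.8 nose world [0.5476 0.1589 0.1156] bin [-0.0617  0.2124] pitch -45.9 yaw 0.282 F [-0.8 -0.3 -1.2] q [-0.18  0.65 -0.29  1.48  0.03  1.83 -1.82]
(-0.03, 0.15, -10) [ 0.765 -0.109  0.28 ] 0.0 0.0 [-0.05  0.6   0.07  1.42  0.1   1.01  0.55]
(-0.03, 0.003, -25) [ 0.743 -0.078  0.162] 0.0 0.0 [-0.35  0.67  0.33  1.7   0.28  0.57  0.26]
(0.02, 0.002, -12) [ 0.733 -0.065  0.137] 0.0 0.0 [-0.16  0.69  0.13  1.63  0.13  0.7   0.44]
(0.08, 0.002, -6) [ 0.706 -0.027  0.123] 0.0 0.0 [-0.13  0.68  0.06  1.66  0.07  0.74  0.46]
(0.08, 0.05, 18) [ 0.728 -0.057  0.105] 0.0 0.0 [ 0.13  0.85 -0.12  1.4  -0.15  1.12  0.72]
(0.0, 0.16, 18) [ 0.775 -0.122  0.215] 0.0 0.0 [ 0.18  0.83 -0.1   1.16 -0.14  1.38  0.74]
[[-0.061, 0.002, 0.009, 0.0009, 0.022, 0.0002, 1], [-0.128, 0.009, 0.026, -0.001, 0.0499, -0.0036, 1], [-0.17, 0.023, 0.06, -0.004, 0.0777, -0.0107, 1], [-0.184, 0.047, 0.095, -0.0085, 0.1, -0.0226, 1], [-0.124, 0.076, 0.062, -0.0139, 0.0999, -0.0327, 1], [-0.089, 0.126, 0.027, -0.0264, 0.0995, -0.0563, 1], [-0.054, 0.177, -0.006, -0.039, 0.0986, -0.0799, 1], [-0.021, 0.228, -0.039, -0.0515, 0.0972, -0.1034, 1], [0.013, 0.28, -0.072, -0.0641, 0.0954, -0.127, 1], [0.045, 0.334, -0.103, -0.0767, 0.093, -0.1505, 1]]
```

Call:
step_arm(
  commands=[
    [-0.061, 0.002, 0.009, 0.0009, 0.022, 0, 1],
    [-0.128, 0.009, 0.026, -0.001, 0.0499, -0.0036, 1],
    [-0.17, 0.023, 0.06, -0.004, 0.0777, -0.0107, 1],
    [-0.184, 0.047, 0.095, -0.0085, 0.1, -0.0226, 1],
    [-0.124, 0.076, 0.062, -0.0139, 0.0999, -0.0327, 1],
    [-0.089, 0.126, 0.027, -0.0264, 0.0995, -0.0563, 1],
    [-0.054, 0.177, -0.006, -0.039, 0.0986, -0.0799, 1],
    [-0.021, 0.228, -0.039, -0.0515, 0.0972, -0.1034, 1],
    [0.013, 0.28, -0.072, -0.0641, 0.0954, -0.127, 1],
    [0.045, 0.334, -0.103, -0.0767, 0.093, -0.1505, 1],
  ],
)

```text
clock: 22.05
tcp_pos: [0.6145, 0.0031, 0.321]
orientation: [2.4, 1.838, -0.203]
contact_force: [-0.7, 1.2, -0.8]
grip_width: 0.0141
```

```bash
python3 - <<'E'
from plan import *
where()
g0=np.array([.548,.159])-.149*np.array([np.cos(.28),np.sin(.28)])
u=np.array([np.cos(HD),np.sin(HD)]);n=np.array([-u[1],u[0]]);g1=CH-.035*u+OFF*n-.149*u
w=[]
for k in [.62,.7,.78,.86,.92,.97,1,1,1,1]:
    y=.28+(HD-.28)*k; g=g0+(g1-g0)*k; w.append(sp(0,0,-10,world=[*(g+.149*np.array([np.cos(y),np.sin(y)])),.19],yaw=y))
rows(w)
E
```

```text
t 22.05 nose world [0.6437 0.128  0.1908] bin [0.0384 0.1995] pitch -10.0 yaw 1.342 F [-0.7  1.2 -0.8] q [ 0.11  0.41 -0.39  1.64  0.33  1.21 -0.64]
[[-0.021, 0.058, 0.006, -0.0034, 0.0002, -0.0201, 1], [-0.045, 0.12, 0.011, -0.0076, 0.0003, -0.0442, 1], [-0.07, 0.183, 0.015, -0.0118, 0.0005, -0.0683, 1], [-0.095, 0.246, 0.02, -0.0161, 0.0006, -0.0924, 1], [-0.115, 0.293, 0.024, -0.0193, 0.0008, -0.1104, 1], [-0.131, 0.333, 0.027, -0.0219, 0.0009, -0.1255, 1], [-0.142, 0.357, 0.029, -0.0235, 0.0009, -0.1345, 1], [-0.142, 0.357, 0.029, -0.0235, 0.0009, -0.1345, 1], [-0.142, 0.357, 0.029, -0.0235, 0.0009, -0.1345, 1], [-0.142, 0.357, 0.029, -0.0235, 0.0009, -0.1345, 1]]
```

Call:
step_arm(
  commands=[
    [-0.021, 0.058, 0.006, -0.0034, 0.0002, -0.0201, 1],
    [-0.045, 0.12, 0.011, -0.0076, 0.0003, -0.0442, 1],
    [-0.07, 0.183, 0.015, -0.0118, 0.0005, -0.0683, 1],
    [-0.095, 0.246, 0.02, -0.0161, 0.0006, -0.0924, 1],
    [-0.115, 0.293, 0.024, -0.0193, 0.0008, -0.1104, 1],
    [-0.131, 0.333, 0.027, -0.0219, 0.0009, -0.1255, 1],
    [-0.142, 0.357, 0.029, -0.0235, 0.0009, -0.1345, 1],
    [-0.142, 0.357, 0.029, -0.0235, 0.0009, -0.1345, 1],
    [-0.142, 0.357, 0.029, -0.0235, 0.0009, -0.1345, 1],
    [-0.142, 0.357, 0.029, -0.0235, 0.0009, -0.1345, 1],
  ],
)

```text
clock: 23.3
tcp_pos: [0.7676, -0.1123, 0.3208]
orientation: [1.398, 2.634, -0.114]
contact_force: [0.6, 0.1, -1.0]
grip_width: 0.0137
```

```bash
python3 - <<'E'
from plan import *
where()
s=grab_frame("scene");t=grab_frame("top")
np.savez("f1.npz",s=s["img"],t=t["img"])
for f in (s,t):
    for d in search_frame("chip0",f)[:6]: print(round(d["p"],2),np.round(d["extent"],1).tolist(),atz(f,d["extent"][:2],.008).round(3).tolist())
    # bright cream blobs near the expected place
    u=proj(f,[*CH,.008])[0]; x,y=int(u[0]),int(u[1]); print("exp",u.round(1))
    c=f["img"][y-12:y+12,x-14:x+14].astype(int); m=((c.min(2)>110)&((c[:,:,0]-c[:,:,2])<75)).astype("uint8")
    k,l,st,ce=cv2.connectedComponentsWithStats(m)
    for i in range(1,k):
        if st[i,4]>8: p=ce[i]+[x-14,y-12]; print(" blob",st[i].tolist(),p.round(1),atz(f,p,.008).round(4))
E
```

```text
t 23.3 nose world [ 0.692  -0.0086  0.1906] bin [0.1106 0.0738] pitch -10.0 yaw 2.201 F [ 0.6  0.1 -1. ] q [ 0.32  0.64 -0.5   1.32  0.47  1.19  0.35]
0.38 [287.4, 238.6, 6.4, 6.1] [0.667, 0.015, 0.008]
exp [286.5 237.8]
 blob [0, 0, 13, 9, 57] [275.8 227.4] [ 0.624  -0.0108  0.008 ]
 blob [10, 8, 8, 8, 43] [285.9 236.3] [0.6586 0.0123 0.008 ]
exp [246.1 163.2]
 blob [19, 0, 9, 7, 46] [255.9 153.5] [ 0.7022 -0.0244  0.008 ]
 blob [12, 11, 6, 5, 24] [246.5 164.4] [0.6593 0.0113 0.008 ]
```

```bash
sed -i 's/^CH=.*/CH=np.array([.659,.012]);HD=2.2;OFF=-.014/' plan.py; python3 - <<'E'
from plan import *
where()
rows([ch(*a) for a in [(-.035,.14,-18),(-.035,.09,-25),(-.033,.045,-26),(-.032,.015,-25),(-.03,.003,-25),(-.022,.002,-22),(-.010,.001,-17),(.002,.001,-13),(.014,.001,-10),(.026,.001,-8)]])
E
```

```text
t 23.5 nose world [ 0.6923 -0.0092  0.1903] bin [0.111  0.0733] pitch -10.0 yaw 2.2 F [ 0.1  0.1 -0.1] q [ 0.32  0.64 -0.5   1.31  0.47  1.19  0.35]
[[0.053, -0.003, 0.059, -0.0008, -0.0222, 0.0001, 1], [0.103, -0.005, 0.127, -0.0015, -0.0416, 0.0001, 1], [0.128, -0.005, 0.211, -0.0016, -0.0444, 0.0001, 1], [0.135, -0.006, 0.274, -0.0015, -0.0416, 0.0001, 1], [0.143, -0.006, 0.297, -0.0015, -0.0416, 0.0001, 1], [0.145, -0.006, 0.309, -0.0012, -0.0333, 0.0001, 1], [0.146, -0.006, 0.329, -0.0007, -0.0194, 0.0001, 1], [0.153, -0.006, 0.344, -0.0003, -0.0083, 0.0001, 1], [0.166, -0.007, 0.355, -0.0, 0.0, 0.0001, 1], [0.182, -0.007, 0.362, 0.0002, 0.0056, 0.0001, 1]]
```

Call:
step_arm(
  commands=[
    [0.053, -0.003, 0.059, -0.0008, -0.0222, 0.0001, 1],
    [0.103, -0.005, 0.127, -0.0015, -0.0416, 0.0001, 1],
    [0.128, -0.005, 0.211, -0.0016, -0.0444, 0.0001, 1],
    [0.135, -0.006, 0.274, -0.0015, -0.0416, 0.0001, 1],
    [0.143, -0.006, 0.297, -0.0015, -0.0416, 0.0001, 1],
    [0.145, -0.006, 0.309, -0.0012, -0.0333, 0.0001, 1],
    [0.146, -0.006, 0.329, -0.0007, -0.0194, 0.0001, 1],
    [0.153, -0.006, 0.344, -0.0003, -0.0083, 0.0001, 1],
    [0.166, -0.007, 0.355, 0, 0, 0.0001, 1],
    [0.182, -0.007, 0.362, 0.0002, 0.0056, 0.0001, 1],
  ],
)

```text
clock: 24.75
tcp_pos: [0.7339, -0.0668, 0.1272]
orientation: [1.417, 2.661, -0.091]
contact_force: [0.4, -0.6, -1.2]
grip_width: 0.014
```

```bash
python3 - <<'E'
from plan import *
where()
s=grab_frame("scene");t=grab_frame("top")
for f in (s,t):
    for d in search_frame("chip0",f)[:4]: print(round(d["p"],2),np.round(d["extent"],1).tolist(),atz(f,d["extent"][:2],.008).round(3).tolist())
    print("nose centre px",proj(f,ch(0,0,0)[0])[0].round(), "chip exp px at a=.037", proj(f,[*(CH+.037*np.array([np.cos(HD),np.sin(HD)])),.008])[0].round(1))
np.savez("f2.npz",s=s["img"],t=t["img"])
rows([ch(*a) for a in [(.036,.001,-6),(.046,.001,-4),(.056,.001,-3),(.066,.001,-3),(.074,.001,-3),(.082,.001,-3),(.089,.001,-3),(.094,.001,-3),(.094,.001,-3),(.094,.001,-3)]])
E
```

```text
t 24.75 nose world [0.656  0.0408 0.0016] bin [0.0663 0.116 ] pitch -8.0 yaw 2.198 F [ 0.4 -0.6 -1.2] q [ 0.28  0.77 -0.48  1.55  0.59  0.89  0.15]
0.46 [275.4, 243.9, 57.8, 32.5] [0.68, -0.021, 0.008]
0.41 [296.2, 230.6, 7.4, 6.4] [0.643, 0.045, 0.008]
nose centre px [250. 252.] chip exp px at a=.037 [294.7 229. ]
nose centre px [277. 135.] chip exp px at a=.037 [238.5 170. ]
[[0.012, -0.002, 0.008, 0.0003, 0.0057, 0.0, 1], [0.025, -0.002, 0.016, 0.0005, 0.0112, 0.0, 1], [0.042, -0.003, 0.019, 0.0006, 0.014, 0.0, 1], [0.062, -0.003, 0.016, 0.0006, 0.014, 0.0, 1], [0.077, -0.004, 0.014, 0.0006, 0.014, 0.0, 1], [0.093, -0.004, 0.012, 0.0006, 0.014, 0.0, 1], [0.107, -0.005, 0.01, 0.0006, 0.014, 0.0, 1], [0.117, -0.005, 0.008, 0.0006, 0.014, 0.0, 1], [0.117, -0.005, 0.008, 0.0006, 0.014, 0.0, 1], [0.117, -0.005, 0.008, 0.0006, 0.014, 0.0, 1]]
```

Call:
step_arm(
  commands=[
    [0.012, -0.002, 0.008, 0.0003, 0.0057, 0, 1],
    [0.025, -0.002, 0.016, 0.0005, 0.0112, 0, 1],
    [0.042, -0.003, 0.019, 0.0006, 0.014, 0, 1],
    [0.062, -0.003, 0.016, 0.0006, 0.014, 0, 1],
    [0.077, -0.004, 0.014, 0.0006, 0.014, 0, 1],
    [0.093, -0.004, 0.012, 0.0006, 0.014, 0, 1],
    [0.107, -0.005, 0.01, 0.0006, 0.014, 0, 1],
    [0.117, -0.005, 0.008, 0.0006, 0.014, 0, 1],
    [0.117, -0.005, 0.008, 0.0006, 0.014, 0, 1],
    [0.117, -0.005, 0.008, 0.0006, 0.014, 0, 1],
  ],
)

```text
clock: 26.2
tcp_pos: [0.6995, -0.0198, 0.1147]
orientation: [1.452, 2.733, -0.036]
contact_force: [-0.6, -0.2, -1.2]
grip_width: 0.0143
```

```bash
python3 - <<'E'
from plan import *
where()
s=grab_frame("scene");t=grab_frame("top")
o=readout.get_obs()
for f in (s,t):
    for d in search_frame("chip0",f)[:4]: print(round(d["p"],2),np.round(d["extent"],1).tolist(),atz(f,d["extent"][:2],.008).round(3).tolist())
    print("nose px",proj(f,[*(CH+.094*np.array([np.cos(HD),np.sin(HD)])),.0])[0].round(1))
np.savez("f3.npz",s=s["img"],t=t["img"])
rows([ch(*a) for a in [(.094,.003,0),(.094,.007,4),(.094,.014,8),(.093,.022,12),(.092,.03,15),(.090,.04,17),(.088,.05,17),(.086,.06,17),(.084,.07,17),(.08,.09,17)]])
E
```

```text
t 26.2 nose world [0.6152 0.096  0.0012] bin [0.0161 0.1628] pitch -3.0 yaw 2.2 F [-0.6 -0.2 -1.2] q [ 0.27  0.77 -0.53  1.61  0.53  0.88  0.12]
0.45 [252.2, 214.8, 38.9, 41.0] [0.568, -0.073, 0.008]
0.37 [308.7, 219.1, 8.0, 3.1] [0.608, 0.089, 0.008]
0.19 [409.3, 199.4, 106.8, 81.5] [0.578, 0.408, 0.008]
nose px [307.7 219.6]
nose px [226.5 178.6]
[[-0.01, 0.0, 0.012, 0.0003, 0.0083, -0.0, 1], [-0.024, 0.001, 0.026, 0.0006, 0.0195, -0.0001, 1], [-0.036, 0.001, 0.035, 0.001, 0.0306, -0.0001, 1], [-0.048, 0.002, 0.043, 0.0014, 0.0417, -0.0001, 1], [-0.057, 0.002, 0.045, 0.0017, 0.05, -0.0001, 1], [-0.066, 0.002, 0.037, 0.0019, 0.0555, -0.0001, 1], [-0.071, 0.003, 0.018, 0.0019, 0.0555, -0.0001, 1], [-0.076, 0.003, -0.002, 0.0019, 0.0555, -0.0001, 1], [-0.081, 0.003, -0.022, 0.0019, 0.0555, -0.0001, 1], [-0.091, 0.003, -0.061, 0.0019, 0.0555, -0.0001, 1]]
```

Call:
step_arm(
  commands=[
    [0.004, 0, 0, 0, 0, 0, 1],
    [0.008, 0, 0, 0, 0, 0, 1],
    [0.012, 0, 0, 0, 0, 0, 1],
    [0.016, 0, 0, 0, 0, 0, 1],
    [0.02, 0, 0, 0, 0.001, 0, 1],
    [0.024, 0, 0, 0, 0.002, 0, 1],
    [0.024, 0, 0, 0, 0.002, 0, 1],
    [0.024, 0, 0, 0, 0.002, 0, 1],
    [0.024, 0, 0, 0, 0.002, 0, 1],
    [0.024, 0, 0, 0, 0.002, 0, 1],
  ],
)

```text
clock: 27.65
tcp_pos: [0.6954, -0.0151, 0.1153]
orientation: [1.459, 2.733, -0.031]
contact_force: [6.4, -9.2, -0.3]
grip_width: 0.014
```

```bash
python3 - <<'E'
from plan import *
where()
s=grab_frame("scene");t=grab_frame("top")
for f in (s,t):
    for d in search_frame("chip0",f)[:4]: print(round(d["p"],2),np.round(d["extent"],1).tolist(),atz(f,d["extent"][:2],.01).round(3).tolist())
    print("nose px",proj(f,[*(CH+.104*np.array([np.cos(HD),np.sin(HD)])),.0])[0].round(1))
a=cv2.resize(s["img"][195:255,270:330],(400,560),interpolation=cv2.INTER_CUBIC);b=cv2.resize(t["img"][145:205,205:265],(400,560),interpolation=cv2.INTER_CUBIC)
cv2.imwrite("pics/c9.png",np.hstack([a,b])[:,:,::-1])
E
```

```text
t 27.65 nose world [0.6114 0.1016 0.0024] bin [0.0115 0.1676] pitch -2.7 yaw 2.196 F [ 6.4 -9.2 -0.3] q [ 0.27  0.76 -0.53  1.62  0.53  0.88  0.12]
nose px [309.9 217.8]
nose px [224.4 180.1]
```

View pics/c9.png

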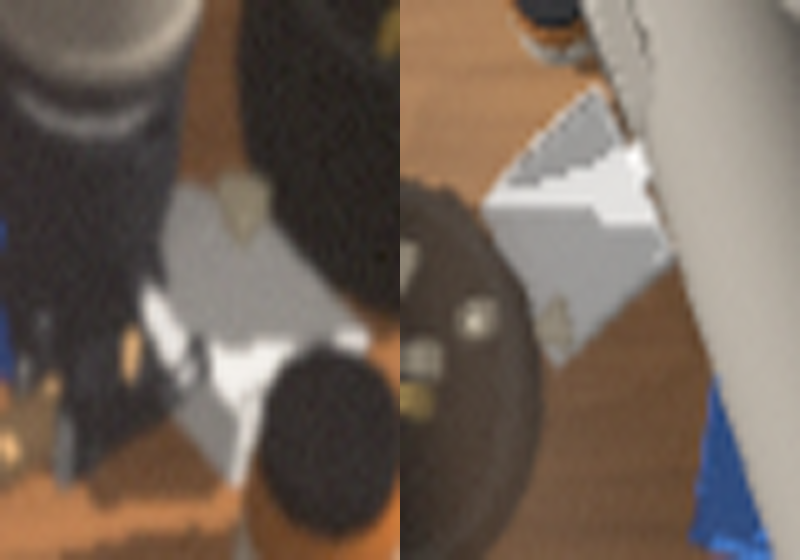

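The chip sits on the blade near its left front corner (top panel (555,320)), and the nose presses the barrel with ~10 N. Next I tilt nose-up with a slight left-up roll to bring the chip into the shovel. I've now used all 12 views, so from here I check numerically.

```bash
cat >> plan.py <<'E'
def chr_(a,z,pitch,roll):
    u=np.array([np.cos(HD),np.sin(HD)]);n=np.array([-u[1],u[0]])
    Rs=R.from_euler("ZYX",[HD,-np.radians(pitch),np.radians(roll)]);Rh=Rs*R.from_euler("z",-PSI)
    return tool(np.array([*(CH+a*u+OFF*n),z])+Rs.apply([-.149,0,.052]),Rh.apply([0,0,-1]),Rh.apply([0,-1,0]))
E
python3 - <<'E'
from plan import *
rows([chr_(*a) for a in [(.100,.004,-1,2),(.100,.008,2,4),(.100,.012,5,6),(.100,.017,8,8),(.100,.023,11,8),(.099,.029,14,8),(.099,.035,17,8),(.098,.041,19,8),(.098,.047,20,8),(.097,.052,20,8)]])
q,e,d=ik(*chr_(.097,.052,20,8));print(e,d,q.round(2))
E
```

```text
[[-0.007, 0.009, 0.006, 0.0059, 0.0046, -0.0007, 1], [-0.017, 0.016, 0.015, 0.0118, 0.0128, -0.0011, 1], [-0.027, 0.024, 0.024, 0.0176, 0.0209, -0.0017, 1], [-0.035, 0.032, 0.032, 0.0234, 0.029, -0.0027, 1], [-0.043, 0.032, 0.038, 0.0237, 0.0373, -0.0033, 1], [-0.052, 0.032, 0.044, 0.024, 0.0456, -0.0039, 1], [-0.058, 0.033, 0.05, 0.0242, 0.0539, -0.0044, 1], [-0.064, 0.033, 0.05, 0.0244, 0.0595, -0.0048, 1], [-0.066, 0.033, 0.045, 0.0244, 0.0622, -0.005, 1], [-0.068, 0.033, 0.035, 0.0244, 0.0622, -0.005, 1]]
4.246957893028298e-06 5.629533482979474e-06 [ 0.05  0.91 -0.08  1.31 -0.11  1.27  0.66]
```

Call:
step_arm(
  commands=[
    [-0.007, 0.009, 0.005, 0.0059, 0.0046, -0.0007, 1],
    [-0.017, 0.016, 0.013, 0.0118, 0.0128, -0.0011, 1],
    [-0.027, 0.024, 0.022, 0.0176, 0.0209, -0.0017, 1],
    [-0.035, 0.032, 0.029, 0.0234, 0.029, -0.0027, 1],
    [-0.043, 0.032, 0.036, 0.0237, 0.0373, -0.0033, 1],
    [-0.052, 0.032, 0.043, 0.024, 0.0456, -0.0039, 1],
    [-0.058, 0.033, 0.048, 0.0242, 0.0539, -0.0044, 1],
    [-0.064, 0.033, 0.048, 0.0244, 0.0595, -0.0048, 1],
    [-0.066, 0.033, 0.043, 0.0244, 0.0622, -0.005, 1],
    [-0.068, 0.033, 0.035, 0.0244, 0.0622, -0.005, 1],
  ],
)

```text
clock: 29.1
tcp_pos: [0.7286, -0.0347, 0.0997]
orientation: [-1.268, -2.46, -0.04]
contact_force: [0.3, 0.6, -0.5]
grip_width: 0.0144
```

```bash
cat >> plan.py <<'E'
def inscoop(shots=("scene","top"),z=.01):
    """chip detections expressed in the scoop frame (bowl floor plane + z), x from nose back, y left"""
    o=readout.get_obs();R0=R.from_rotvec(o["orientation"]);G=o["tcp_pos"]+R0.apply([0,0,r.pinch_z])
    Rs=R0*R.from_matrix(np.diag([1,-1,-1.]))*R.from_euler("z",PSI);N=G+Rs.apply([.149,0,-.052])
    for n in shots:
        f=grab_frame(n)
        for d in search_frame("chip0",f)[:7]:
            oo,dd=ray(f,d["extent"][:2]); a=Rs.inv().apply(oo-N);b=Rs.inv().apply(dd); q=a+b*(z-a[2])/b[2]
            print(n,round(d["p"],2),np.round(d["extent"],1).tolist(),"scoop xy",q[:2].round(3).tolist(),"bench",atz(f,d["extent"][:2],.008)[:2].round(3).tolist())
        np.save(f"last_{n}.npy",f["img"])
E
python3 - <<'E'
from plan import *
where(); inscoop()
for n in ("scene","top"):
    im=np.load(f"last_{n}.npy").astype(int)
E
```

```text
t 29.1 nose world [0.6132 0.0989 0.0521] bin [0.0136 0.1653] pitch 20.0 yaw 2.2 F [ 0.3  0.6 -0.5] q [ 0.36  1.   -0.62  1.26  0.3   1.32  0.4 ]
scene 0.43 [305.4, 220.4, 7.8, 6.2] scoop xy [-0.039, -0.004] bench [0.611, 0.079]
scene 0.29 [294.5, 231.3, 59.2, 55.4] scoop xy [-0.082, -0.001] bench [0.645, 0.04]
```

```bash
python3 - <<'E'
from plan import *
w=[(.097,.06,20,8),(.095,.075,20,8),(.09,.095,20,6),(.085,.115,20,4),(.08,.135,20,2),(.075,.15,20,0),(.07,.165,20,0),(.065,.18,20,0),(.06,.19,20,0),(.06,.19,20,0)]
rows([chr_(*a) for a in w]); q,e,d=ik(*chr_(*w[-1]));print(e,d,q.round(2))
E
```

```text
[[0.004, -0.003, -0.014, 0.0001, 0.0001, 0.0001, 1], [0.01, -0.007, -0.043, 0.0001, 0.0001, 0.0001, 1], [0.014, -0.02, -0.084, -0.0055, 0.0003, 0.0001, 1], [0.018, -0.034, -0.124, -0.011, 0.0005, 0.0001, 1], [0.022, -0.047, -0.164, -0.0166, 0.0007, 0.0001, 1], [0.022, -0.059, -0.195, -0.0221, 0.0009, 0.0001, 1], [0.023, -0.063, -0.226, -0.0221, 0.0009, 0.0001, 1], [0.024, -0.067, -0.257, -0.0221, 0.0009, 0.0001, 1], [0.021, -0.07, -0.279, -0.0221, 0.0009, 0.0001, 1], [0.021, -0.07, -0.279, -0.0221, 0.0009, 0.0001, 1]]
5.6761134719494545e-06 9.231345296789115e-06 [ 0.15  0.75 -0.11  1.27 -0.17  1.37  0.71]
```

Call:
step_arm(
  commands=[
    [0.004, -0.003, -0.014, 0, 0, 0, 1],
    [0.01, -0.007, -0.043, 0, 0, 0, 1],
    [0.014, -0.02, -0.084, -0.0055, 0, 0, 1],
    [0.018, -0.034, -0.124, -0.011, 0, 0, 1],
    [0.022, -0.047, -0.164, -0.0166, 0, 0, 1],
    [0.022, -0.059, -0.195, -0.0221, 0.001, 0, 1],
    [0.023, -0.063, -0.226, -0.0221, 0.001, 0, 1],
    [0.024, -0.067, -0.257, -0.0221, 0.001, 0, 1],
    [0.021, -0.07, -0.279, -0.0221, 0.001, 0, 1],
    [0.021, -0.07, -0.279, -0.0221, 0.001, 0, 1],
  ],
)

```text
clock: 30.55
tcp_pos: [0.7395, -0.0735, 0.2391]
orientation: [-1.322, -2.491, -0.219]
contact_force: [-0.4, -0.3, -0.9]
grip_width: 0.014
```

```bash
python3 - <<'E'
from plan import *
where(); inscoop()
for n in ("scene","top"):
    im=np.load(f"last_{n}.npy").astype(np.uint8); hsv=cv2.cvtColor(im,cv2.COLOR_RGB2HSV)
    m=((hsv[:,:,0]>12)&(hsv[:,:,0]<32)&(hsv[:,:,1]>25)&(hsv[:,:,1]<110)&(hsv[:,:,2]>105)).astype("uint8")
    k,l,st,ce=cv2.connectedComponentsWithStats(m)
    print(n,[(ce[i].round(0).tolist(),int(st[i,4])) for i in range(1,k) if 8<st[i,4]<120 and 200<ce[i][0]<340 and 130<ce[i][1]<260])
E
```

```text
t 30.55 nose world [0.6357 0.069  0.1906] bin [0.0412 0.14  ] pitch 20.0 yaw 2.201 F [-0.4 -0.3 -0.9] q [ 0.47  0.86 -0.69  1.21  0.21  1.4   0.46]
scene 0.63 [294.6, 206.2, 12.0, 5.3] scoop xy [-0.069, -0.015] bench [0.554, 0.058]
scene [([275.0, 172.0], 66), ([258.0, 176.0], 14), ([298.0, 179.0], 11), ([288.0, 183.0], 19), ([277.0, 191.0], 9), ([292.0, 204.0], 75), ([281.0, 208.0], 24), ([291.0, 213.0], 20), ([273.0, 216.0], 21), ([303.0, 216.0], 10), ([255.0, 228.0], 73)]
top [([259.0, 144.0], 93), ([324.0, 141.0], 9), ([247.0, 144.0], 9), ([223.0, 149.0], 10), ([244.0, 153.0], 32), ([338.0, 173.0], 25), ([201.0, 174.0], 66), ([216.0, 179.0], 20), ([208.0, 183.0], 17), ([243.0, 230.0], 45), ([299.0, 235.0], 9)]
```

The chip rose with the scoop and is now at the back of the shovel. Returning to the barrel to dump it.

```bash
cat >> plan.py <<'E'
def back(ks):
    g0=np.array([.548,.159])-.149*np.array([np.cos(.28),np.sin(.28)]); g1=np.array([.6357,.069])-.149*np.array([np.cos(2.2),np.sin(2.2)])
    w=[]
    for k in ks:
        y=2.2+(.28-2.2)*k; g=g1+(g0-g1)*k; w.append(sp(0,0,17,world=[*(g+.149*np.array([np.cos(y),np.sin(y)])),.2],yaw=y))
    rows(w)
E
python3 - <<'E'
from plan import *
back([.02,.06,.12,.19,.26,.33,.40,.47,.53,.56])
E
```

```text
[[0.029, -0.008, -0.032, -0.0025, -0.0085, 0.006, 1], [0.053, -0.025, -0.023, -0.0063, -0.0084, 0.0176, 1], [0.09, -0.051, -0.009, -0.0122, -0.0081, 0.035, 1], [0.134, -0.081, 0.007, -0.019, -0.0078, 0.0552, 1], [0.178, -0.11, 0.024, -0.0258, -0.0075, 0.0755, 1], [0.223, -0.14, 0.04, -0.0326, -0.0071, 0.0958, 1], [0.268, -0.168, 0.058, -0.0394, -0.0068, 0.1161, 1], [0.315, -0.196, 0.075, -0.0461, -0.0063, 0.1364, 1], [0.355, -0.22, 0.09, -0.052, -0.006, 0.1538, 1], [0.375, -0.231, 0.097, -0.0549, -0.0058, 0.1625, 1]]
```

Call:
step_arm(
  commands=[
    [0.029, -0.008, -0.032, -0.0025, -0.0085, 0.006, 1],
    [0.053, -0.025, -0.023, -0.0063, -0.0084, 0.0176, 1],
    [0.09, -0.051, -0.009, -0.0122, -0.0081, 0.035, 1],
    [0.134, -0.081, 0.007, -0.019, -0.0078, 0.0552, 1],
    [0.178, -0.11, 0.024, -0.0258, -0.0075, 0.0755, 1],
    [0.223, -0.14, 0.04, -0.0326, -0.0071, 0.0958, 1],
    [0.268, -0.168, 0.058, -0.0394, -0.0068, 0.1161, 1],
    [0.315, -0.196, 0.075, -0.0461, -0.0063, 0.1364, 1],
    [0.355, -0.22, 0.09, -0.052, -0.006, 0.1538, 1],
    [0.375, -0.231, 0.097, -0.0549, -0.0058, 0.1625, 1],
  ],
)

```text
clock: 32.0
tcp_pos: [0.5325, 0.0223, 0.2575]
orientation: [-2.529, -1.531, -0.367]
contact_force: [0.4, 0.2, -1.2]
grip_width: 0.0142
```

```bash
python3 - <<'E'
from plan import *
where(); back([.58,.63,.70,.77,.84,.90,.95,.98,1,1])
E
```

```text
t 32.0 nose world [0.6075 0.1786 0.1995] bin [-0.0064  0.2427] pitch 16.9 yaw 1.123 F [ 0.4  0.2 -1.2] q [ 0.49  0.33 -0.62  1.99 -0.1   0.74 -0.51]
[[0.0, -0.012, -0.0, -0.0019, 0.0003, 0.0056, 1], [0.001, -0.053, 0.0, -0.0064, 0.0005, 0.0202, 1], [0.002, -0.11, 0.001, -0.0126, 0.0007, 0.0407, 1], [0.004, -0.167, 0.003, -0.0188, 0.0009, 0.0611, 1], [0.007, -0.223, 0.004, -0.0251, 0.0011, 0.0816, 1], [0.01, -0.271, 0.006, -0.0304, 0.0013, 0.0991, 1], [0.013, -0.311, 0.007, -0.0349, 0.0015, 0.1137, 1], [0.014, -0.335, 0.008, -0.0375, 0.0016, 0.1225, 1], [0.016, -0.35, 0.009, -0.0393, 0.0017, 0.1284, 1], [0.016, -0.35, 0.009, -0.0393, 0.0017, 0.1284, 1]]
```

Call:
step_arm(
  commands=[
    [0, -0.012, 0, -0.0019, 0.0003, 0.0056, 1],
    [0.001, -0.053, 0, -0.0064, 0.0005, 0.0202, 1],
    [0.002, -0.11, 0.001, -0.0126, 0.0007, 0.0407, 1],
    [0.004, -0.167, 0.003, -0.0188, 0.0009, 0.0611, 1],
    [0.007, -0.223, 0.004, -0.0251, 0.0011, 0.0816, 1],
    [0.01, -0.271, 0.006, -0.0304, 0.0013, 0.0991, 1],
    [0.013, -0.311, 0.007, -0.0349, 0.0015, 0.1137, 1],
    [0.014, -0.335, 0.008, -0.0375, 0.0016, 0.1225, 1],
    [0.016, -0.35, 0.009, -0.0393, 0.0017, 0.1284, 1],
    [0.016, -0.35, 0.009, -0.0393, 0.0017, 0.1284, 1],
  ],
)

```text
clock: 33.25
tcp_pos: [0.3806, 0.1116, 0.2573]
orientation: [-3.039, -0.377, -0.451]
contact_force: [-0.4, 0.0, -0.9]
grip_width: 0.0144
```

```bash
python3 - <<'E'
from plan import *
where(); inscoop()
b=[.548,.159]
rows([sp(0,0,p,world=[*b,z],yaw=.28) for p,z in [(12,.185),(6,.16),(-2,.135),(-10,.12),(-18,.115),(-26,.115),(-34,.115),(-42,.115),(-46,.115),(-46,.115)]])
E
```

```text
t 33.25 nose world [0.5472 0.1598 0.1994] bin [-0.0623  0.2133] pitch 17.0 yaw 0.282 F [-0.4  0.  -0.9] q [ 0.15 -0.01 -0.61  2.35  0.09  0.51 -1.86]
scene 0.63 [324.2, 144.4, 13.6, 3.1] scoop xy [-0.054, -0.001] bench [0.297, 0.213]
scene 0.42 [333.2, 195.9, 7.9, 6.1] scoop xy [0.176, -0.114] bench [0.531, 0.183]
[[0.01, -0.001, 0.003, -0.0005, -0.0138, -0.0001, 1], [0.022, -0.001, 0.023, -0.0011, -0.0305, -0.0001, 1], [0.047, -0.002, 0.038, -0.0019, -0.0527, -0.0001, 1], [0.081, -0.003, 0.04, -0.0027, -0.0749, -0.0, 1], [0.125, -0.005, 0.029, -0.0035, -0.0971, -0.0, 1], [0.174, -0.007, 0.015, -0.0043, -0.1193, -0.0, 1], [0.225, -0.008, 0.009, -0.005, -0.1415, -0.0, 1], [0.276, -0.01, 0.009, -0.0058, -0.1637, -0.0, 1], [0.301, -0.011, 0.012, -0.0062, -0.1749, -0.0, 1], [0.301, -0.011, 0.012, -0.0062, -0.1749, -0.0, 1]]
```

The chip is in the scoop at x = -.054, so I'll dump it.

Call:
step_arm(
  commands=[
    [0.01, -0.001, 0.003, -0.0005, -0.0138, 0, 1],
    [0.022, -0.001, 0.023, -0.0011, -0.0305, 0, 1],
    [0.047, -0.002, 0.038, -0.0019, -0.0527, 0, 1],
    [0.081, -0.003, 0.04, -0.0027, -0.0749, 0, 1],
    [0.125, -0.005, 0.029, -0.0035, -0.0971, 0, 1],
    [0.174, -0.007, 0.015, -0.0043, -0.1193, 0, 1],
    [0.225, -0.008, 0.009, -0.005, -0.1415, 0, 1],
    [0.276, -0.01, 0.009, -0.0058, -0.1637, 0, 1],
    [0.301, -0.011, 0.012, -0.0062, -0.1749, 0, 1],
    [0.301, -0.011, 0.012, -0.0062, -0.1749, 0, 1],
  ],
)

```text
clock: 34.7
tcp_pos: [0.5228, 0.1513, 0.2937]
orientation: [2.764, 0.339, -1.17]
contact_force: [0.2, -0.9, -1.0]
grip_width: 0.0143
```

```bash
python3 - <<'E'
from plan import *
where(); inscoop()
# level & raise, move toward mat; final place: nose at original bowl/nose position
yw=.2285; gp=np.array([.464,.3687]); 
def pl(g,z,p,y): 
    Rs=R.from_euler("ZY",[y,-np.radians(p)]);return sp(0,0,p,world=[g[0]+.149*np.cos(y),g[1]+.149*np.sin(y),z],yaw=y)
g0=np.array([.405,.118])
w=[sp(0,0,p,world=[.548,.159,z],yaw=.28) for p,z in [(-38,.14),(-28,.165),(-18,.18),(-8,.185)]]
for k in [.12,.35,.6,.82,1,1]: w.append(pl(g0+(gp-g0)*k,.17,0,.28+(yw-.28)*k))
rows(w)
P,Q=pl(gp,.0045,0,yw); print(ik(P,Q)[0].round(2))
E
```

```text
t 34.7 nose world [0.5488 0.159  0.1129] bin [-0.0606  0.2127] pitch -46.1 yaw 0.28 F [ 0.2 -0.9 -1. ] q [-0.05  0.69 -0.5   1.46  0.1   1.84 -1.92]
scene 0.3 [199.5, 183.2, 22.2, 20.1] scoop xy [-0.099, -0.363] bench [0.417, -0.223]
top 0.52 [264.9, 189.4, 34.0, 43.7] scoop xy [-0.091, -0.212] bench [0.564, -0.061]
[[-0.061, 0.002, 0.008, 0.0007, 0.0221, -0.0, 1], [-0.122, 0.004, 0.032, 0.0017, 0.0498, -0.0, 1], [-0.157, 0.005, 0.074, 0.0027, 0.0776, -0.0, 1], [-0.167, 0.005, 0.131, 0.0037, 0.1053, -0.0, 1], [-0.12, -0.05, 0.18, 0.0048, 0.1275, 0.0009, 1], [-0.083, -0.155, 0.138, 0.0056, 0.1275, 0.0027, 1], [-0.044, -0.269, 0.093, 0.0064, 0.1275, 0.0046, 1], [-0.008, -0.369, 0.053, 0.0071, 0.1274, 0.0063, 1], [0.02, -0.451, 0.021, 0.0077, 0.1274, 0.0077, 1], [0.02, -0.451, 0.021, 0.0077, 0.1274, 0.0077, 1]]
[-0.77  0.58 -0.    1.9   0.    0.66 -2.15]
```

Call:
step_arm(
  commands=[
    [-0.061, 0.002, 0.008, 0.0007, 0.0221, 0, 1],
    [-0.122, 0.004, 0.032, 0.0017, 0.0498, 0, 1],
    [-0.157, 0.005, 0.074, 0.0027, 0.0776, 0, 1],
    [-0.167, 0.005, 0.131, 0.0037, 0.1053, 0, 1],
    [-0.12, -0.05, 0.18, 0.0048, 0.1275, 0.0009, 1],
    [-0.083, -0.155, 0.138, 0.0056, 0.1275, 0.0027, 1],
    [-0.044, -0.269, 0.093, 0.0064, 0.1275, 0.0046, 1],
    [-0.008, -0.369, 0.053, 0.0071, 0.1274, 0.0063, 1],
    [0.02, -0.451, 0.021, 0.0077, 0.1274, 0.0077, 1],
    [0.02, -0.451, 0.021, 0.0077, 0.1274, 0.0077, 1],
  ],
)

```text
clock: 36.15
tcp_pos: [0.4624, 0.3722, 0.2766]
orientation: [-3.123, -0.311, -0.001]
contact_force: [-0.7, -0.7, -1.9]
grip_width: 0.0138
```

```bash
python3 - <<'E'
from plan import *
where()
yw=.2285; nose=[.464+.149*np.cos(yw),.3687+.149*np.sin(yw)]
rows([sp(0,0,0,world=[*nose,z],yaw=yw) for z in (.15,.11,.07,.04,.02,.01,.005,.004,.004,.004)])
t=grab_frame("top"); s=grab_frame("scene")
for f in (t,s):
  for d in search_frame("chip0",f): print(round(d["p"],2),np.round(d["extent"],1).tolist(),atz(f,d["extent"][:2],.02)[:2].round(3).tolist())
# cream blobs inside barrel and bin (top)
im=t["img"].astype(int)
for nm,(x,y,h) in {"barrel":(.57,.166,.012),"bin":(.57,-.061,.004)}.items():
    u=proj(t,[x,y,h])[0].astype(int); c=t["img"][u[1]-22:u[1]+22,u[0]-24:u[0]+24]
    if nm=="barrel": m=(c.max(2)>85).astype("uint8")
    else: m=((c[:,:,0]>100)&(c[:,:,0]>.8*c[:,:,2])&(abs(c[:,:,0].astype(int)-c[:,:,1])<25)).astype("uint8")
    k,l,st,ce=cv2.connectedComponentsWithStats(m); print(nm,u,[(ce[i].round(0).tolist(),int(st[i,4]),c[l==i].mean(0).round().tolist()) for i in range(1,k) if st[i,4]>4])
E
```

```text
t 36.15 nose world [0.6074 0.407  0.1708] bin [-0.0478  0.4672] pitch 0.1 yaw 0.234 F [-0.7 -0.7 -1.9] q [-0.29  0.45 -0.64  1.75  0.3   1.04 -2.41]
[[0.002, 0.008, 0.041, -0.0004, -0.0002, 0.0008, 1], [0.002, 0.008, 0.121, -0.0004, -0.0002, 0.0008, 1], [0.002, 0.008, 0.201, -0.0004, -0.0002, 0.0008, 1], [0.002, 0.008, 0.261, -0.0004, -0.0002, 0.0008, 1], [0.001, 0.008, 0.301, -0.0004, -0.0002, 0.0008, 1], [0.001, 0.008, 0.321, -0.0004, -0.0002, 0.0008, 1], [0.001, 0.008, 0.331, -0.0004, -0.0002, 0.0008, 1], [0.001, 0.008, 0.333, -0.0004, -0.0002, 0.0008, 1], [0.001, 0.008, 0.333, -0.0004, -0.0002, 0.0008, 1], [0.001, 0.008, 0.333, -0.0004, -0.0002, 0.0008, 1]]
0.28 [202.1, 185.2, 39.8, 48.4] [0.575, 0.18]
barrel [205 186] [([4.0, 4.0], 94, [152.0, 112.0, 79.0]), ([42.0, 20.0], 320, [116.0, 86.0, 62.0]), ([22.0, 15.0], 176, [118.0, 107.0, 89.0]), ([35.0, 15.0], 28, [120.0, 109.0, 95.0]), ([5.0, 39.0], 96, [159.0, 117.0, 82.0])]
bin [264 187] [([15.0, 5.0], 5, [125.0, 110.0, 128.0])]
```

Call:
step_arm(
  commands=[
    [0.002, 0.008, 0.041, -0.0004, 0, 0.0008, 1],
    [0.002, 0.008, 0.121, -0.0004, 0, 0.0008, 1],
    [0.002, 0.008, 0.201, -0.0004, 0, 0.0008, 1],
    [0.002, 0.008, 0.261, -0.0004, 0, 0.0008, 1],
    [0.001, 0.008, 0.301, -0.0004, 0, 0.0008, 1],
    [0.001, 0.008, 0.321, -0.0004, 0, 0.0008, 1],
    [0.001, 0.008, 0.329, -0.0004, 0, 0.0008, 1],
    [0.001, 0.008, 0.331, -0.0004, 0, 0.0008, 1],
    [0.001, 0.008, 0.331, -0.0004, 0, 0.0008, 0.9],
    [0.001, 0.008, 0.331, -0.0004, 0, 0.0008, 0.9],
  ],
)

```text
clock: 37.6
tcp_pos: [0.4654, 0.363, 0.1112]
orientation: [3.124, 0.294, 0.003]
contact_force: [0.2, 0.2, -1.2]
grip_width: 0.0145
```

Call:
step_arm(
  commands=[
    [0, 0, 0, 0, 0, 0, 0.6],
    [0, 0, 0, 0, 0, 0, 0],
    [0, 0, 0, 0, 0, 0, -0.6],
    [0, 0, 0, 0, 0, 0, -1],
    [0, 0, 0, 0, 0, 0, -1],
    [0, 0, -0.04, 0, 0, 0, -1],
    [0, 0, -0.12, 0, 0, 0, -1],
    [0, 0, -0.22, 0, 0, 0, -1],
    [0, 0, -0.34, 0, 0, 0, -1],
    [0, 0, -0.4, 0, 0, 0, -1],
  ],
)

```text
clock: 38.85
tcp_pos: [0.4652, 0.3648, 0.3164]
orientation: [3.127, 0.295, 0.01]
contact_force: [0.2, 0.6, 0.2]
grip_width: 0.0852
```

Call:
step_arm(
  commands=[
    [-0.02, -0.08, -0.05, 0, 0, 0, -1],
    [-0.05, -0.16, -0.05, 0, 0, 0, -1],
    [-0.08, -0.24, -0.05, 0, 0, 0, -1],
    [-0.1, -0.3, -0.05, 0, 0, 0, -1],
    [-0.1, -0.3, -0.05, 0, 0, 0, -1],
    [-0.1, -0.3, -0.05, 0, 0, 0, -1],
    [-0.1, -0.3, -0.05, 0, 0, 0, -1],
    [-0.1, -0.3, -0.05, 0, 0, 0, -1],
    [-0.1, -0.3, -0.05, 0, 0, 0, -1],
    [-0.1, -0.3, -0.05, 0, 0, 0, -1],
  ],
)

```text
clock: 40.1
tcp_pos: [0.388, 0.5026, 0.3409]
orientation: [3.127, 0.294, 0.01]
contact_force: [-0.2, -0.7, 0.4]
grip_width: 0.0854
```

```bash
python3 - <<'E'
from plan import *
o=readout.get_obs();print(o["clock"],o["tcp_pos"].round(3),o["contact_force"].round(1),o["grip_width"])
t=grab_frame("top"); s=grab_frame("scene")
for n,z in [("scoop_bowl",.003),("scoop_grip",.055),("mat",0),("barrel_lid",0),("jar",0),("tin",0),("bench_block",0),("screwdriver",0),("chip0",.02),("ring_c",.03)]:
    for f,l in((s,"s"),(t,"t")):
        print(n,l,[(round(d["p"],2),atz(f,d["point"],z).round(3)[:2].tolist()) for d in tip_of(n,f)][:(7 if n=="chip0" else 2)])
d=np.load("f0.npz")
# changes against the first pictures, by connected region
for f,l in((s,"s"),(t,"t")):
    df=cv2.absdiff(cv2.GaussianBlur(f["img"],(3,3),0),cv2.GaussianBlur(d[l],(3,3),0)).max(2); k,_,st,ce=cv2.connectedComponentsWithStats((df>45).astype("uint8"))
    print(l,[(ce[i].round().astype(int).tolist(),int(st[i,4])) for i in range(1,k) if st[i,4]>12])
E
```

```text
40.1 [0.388 0.503 0.341] [-0.2 -0.7  0.4] 0.08543980820110857
scoop_bowl s [(0.7, [0.578, 0.378]), (0.56, [0.315, 0.426])]
scoop_bowl t [(0.95, [0.305, 0.419]), (0.63, [0.585, 0.384])]
scoop_grip s [(0.62, [0.19, 0.44]), (0.56, [0.49, 0.36])]
scoop_grip t [(0.83, [0.481, 0.364])]
mat s [(0.92, [0.541, 0.396]), (0.54, [0.756, 0.261])]
mat t [(0.82, [0.543, 0.405])]
barrel_lid s [(0.66, [0.76, -0.101])]
barrel_lid t [(0.69, [0.76, -0.104]), (0.24, [0.391, -0.019])]
jar s [(0.92, [0.735, 0.082])]
jar t [(0.5, [0.731, 0.077])]
tin s [(0.64, [0.4, -0.229])]
tin t [(0.75, [0.416, -0.219])]
bench_block s [(0.97, [0.753, 0.266])]
bench_block t [(0.85, [0.739, 0.261]), (0.53, [0.615, -0.324])]
screwdriver s [(0.73, [0.39, -0.028])]
screwdriver t [(0.69, [0.397, -0.012])]
chip0 s []
chip0 t [(0.6, [0.607, 0.188]), (0.58, [0.593, 0.161]), (0.58, [0.59, 0.113]), (0.56, [0.627, 0.169]), (0.53, [0.625, 0.2]), (0.43, [0.59, 0.181]), (0.27, [0.465, 0.379])]
ring_c s [(0.54, [0.565, 0.171]), (0.17, [0.597, -0.071])]
ring_c t [(0.41, [0.572, 0.169])]
s [([19, 20], 818), ([217, 1], 63), ([253, 13], 537
[... 193 characters left out ...]
([21, 76], 235), ([456, 76], 15), ([62, 84], 23), ([86, 113], 632), ([85, 132], 1113), ([6, 149], 292), ([391, 170], 239), ([152, 170], 3817), ([2, 174], 81), ([412, 195], 208), ([391, 200], 235), ([165, 196], 46), ([335, 197], 66), ([250, 211], 89), ([264, 212], 40)]
t [([202, 179], 151), ([158, 184], 115), ([260, 175], 23), ([216, 179], 16), ([272, 178], 24), ([140, 187], 121), ([266, 184], 22), ([274, 185], 30), ([259, 189], 22), ([267, 193], 37), ([335, 195], 22), ([149, 209], 168), ([157, 309], 10697), ([78, 234], 689), ([353, 254], 4126), ([215, 241], 71), ([120, 264], 130), ([466, 336], 4982), ([409, 320], 1473), ([436, 312], 60), ([263, 357], 70), ([402, 377], 526), ([438, 382], 38)]
```

```bash
python3 -c "
from bench import r; print(r.hand_in())"
```

```text
the job is handed in; nothing more can be done
None
```

I handed the job in at about 40 s of the 72 s allowed. The bronze ring and, as far as I can tell, all six chips are in the barrel. No verdict came back, so this rests on my own last checks.

- **Ring:** I slid it off the mandrel and dropped it in the barrel. Both cameras put it within about 1 cm of the barrel's centre.
- **Chips:** One scoop pass lifted five chips, and I tipped them into the barrel. The sixth popped out onto the bench during that lift. I pushed it onto the blade against the barrel's outer wall and tipped it in too. The fingers never came near a chip.
- **Final chip count:** The top camera finds six chips in the barrel. It also gave one weak hit near the scoop's handle (p 0.27), which I take to be false. The scene camera can't see the chips behind the barrel's near wall, so only one camera supports the count. I saw no chips left in the bin or on the bench.
- **Scoop:** I released it on the mat, with its shovel centre about 4 cm from the mat's centre. I didn't measure the tilt after release; the hand was level when it let go, within 1 mm of its pick-up height.
- **Bystanders:** Lid, jar, tin, bench block and screwdriver read within about 13 mm of their first positions, which is the detector's own scatter. The images show no change at the lid or jar. I had no position readings for the hammer, but the arm never went near it while low.
- **Contact:** The arm was clear of everything at hand-in. The largest force I read at the end of a move was about 11 N, from pressing the scoop against the barrel.

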